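# Lock a tub of olives into the stall's telescopic tub rack

## Task

Set the square lidded tub (the one with a bar grip on its lid) squarely into the empty bay of the tub rack, between the end fence and the sliding stop, and let go of it. Then press the rack's spring pin flush and slide the tube that carries the stop past it, one hole towards the tub, until the pin springs up again in the next hole, so that the tub is held in its bay. Leave the other things on the counter where they are.

Things in the scene. Friction and masses are not known exactly. Their poses are not given: they have to be found in the camera images.
- rack: Fixed metal tub rack: base plate 400 x 130 mm, 6 mm thick. Origin: middle of its underside; x runs along it from the tail block to the end fence, y across, z up. Fence: inner face at x = +187 mm, top 65 mm above the counter. A fixed inner rail carries the spring pin at x = -45 mm, y = 0; over the rail slides a square steel tube, 40 x 40 x 145 mm, its flat top 56 mm above the counter.
- stop (a point): Middle of the stop's face towards the fence, 36 mm above the counter. The stop is a plate on the tube's front end, 110 mm wide across the rack, 8 mm thick, top 62 mm above the counter; it moves with the tube. Its face is at rack x = +38 mm plus the value of joint tube.
- bay (a point): Middle of the empty bay as it starts, on the base plate's top (rack x = +113 mm, y = 0, 6 mm above the counter), axes as the rack's. The bay is the space between stop and fence: 149 mm long at the start, 104 mm once the tube is one hole further, when the bay's middle is at rack x = +135 mm.
- tube (a joint): How far the tube is slid towards the fence, m: 0 at the start, with the pin up through the middle one of three 20 mm square holes in the tube's top. The holes are 45 mm apart along the tube: with the pin in the next hole it reads 0.045 (1 mm of play). Slide friction about 2 N; 3 mm wall.
- tab (a point): Centre of the black thumb tab on top of the tube: 14 mm thick along the rack, 34 mm across, 26 mm high (56 to 82 mm above the counter). It moves with the tube and can be pushed or gripped. Its face towards the pin is 17 mm from the pin's axis at the start, on the fence side.
- pin_top (a point): Top of the upright, round-headed spring pin, 18 mm diameter, 9 mm proud of the tube's top; it never moves along the rack. 2.5 N starts it, 5.5 N presses it flush. Proud, it locks the tube. Pressed flush, its round head slips under the tube's wall as the tube is pushed towards the fence (about 8 N), stays hidden under it, and springs up by itself in the next hole, stopping the tube.
- pin (a joint): How far the pin is pressed down, in m: 0 = fully up, 0.009 = flush with the tube's top, about 0.012 = held down under the tube's wall.
- tub_center (a point): Centre, half-way up, of the loose square-cornered tub, white with a grey lid: 96 mm along its x, 110 mm along its y, lid's top 72 mm above its underside, 96 mm high overall, 0.35 to 0.7 kg. Origin 48 mm above its underside; z up. It fits the closed bay only with its 96 mm side along the rack, either way round.
- tub_grip (a point): Centre of the bar grip on the tub's lid, 84 mm above the tub's underside: 16 mm thick along the tub's x axis, 64 mm long along its y axis, 24 mm high.
- round_tub: Bystander: round white lidded tub, 84 mm diameter, 75 mm high. Origin: centre of its underside, on the counter.
- pick_box: Bystander: cardboard box, 70 x 100 x 50 mm high (x, y, z). Origin: centre of its underside, on the counter.
- jar: Bystander: glass jar with a metal lid, 76 mm diameter, 110 mm high. Origin: centre of its underside, on the counter.
- bowl: Bystander: white bowl, 130 mm diameter, 50 mm high. Origin: centre of its underside, on the counter.
- cup: Bystander: paper-white cup, 72 mm diameter, 85 mm high. Origin: centre of its underside, on the counter.
- oil: Bystander: amber bottle, 64 mm diameter, 190 mm high. Origin: centre of its underside, on the counter.
- ladle: Bystander: steel ladle lying flat, 305 mm long along its x. Origin: the end of its handle, on the counter.
There are look-alikes about, which are no part of the job. Leave any pink look-alike of the part that bears tub_center alone.

How it is judged:
By the outcome, as a careful person would: the job done as asked, in the order asked, and still so for the second after the job is handed in, with the robot touching nothing.
It also fails if it takes over 48 s, if anything falls off the work surface, if the arm or the gripper's body presses on something with over 40 N, if the wrist force passes 120 N, or if a joint passes its speed limit or range.

## Robot

A 7-joint arm with a two-finger parallel gripper is mounted at the origin on the work surface. World frame = base frame: x ahead of the robot, y to its left, z up, the work surface at z = 0. Lengths are in m, angles in rad, forces in N, time in s.
With the tool pointing down it reaches from about 0.4 to 0.875 m from the base axis. Payload 19.3 kg.
Tool frame: the origin (TCP) lies between the finger pads; the fingertips stand ahead of it and the grasp point (between the pads) lies 8 mm behind it (bot.tip_extent is the x of the fingertips in the tool frame, in m); x points along the fingers, y is the direction in which the jaws open and shut, and the axes are right-handed (so a half turn about x gives the same grasp; the last joint's range is limited). The gripper opens to 85 mm and grips with 20 to 120 N. Pads are 22 mm wide; open, the fingers measure 114 mm over their backs; the gripper's body (76 mm by 85 mm) begins 54 mm behind the grasp point. The pads swing forward as they close: fully open they stand 13 mm farther back than shut.
Start: joints at [-1.357, 0.521, -0.036, 1.599, 0.021, 1.021, -0.113], TCP at [0.175, 0.6, 0.242] pointing down, gripper open.
Joint ranges: [-2.91, 2.91], [-0.3, 2.13], [-1.5, 1.42], [0.17, 2.43], [-1.26, 4.41], [0.16, 1.93], [-2.52, 2.52]. Speed limits (rad/s): [1.89, 1.89, 2.39, 2.39, 3.01, 3.01, 3.01].

## Interface

Orientations are given as [roll, pitch, yaw] about the fixed x, y, z axes, in that order (R = Rz(yaw) Ry(pitch) Rx(roll)).
In Python, from workcell import observe, grab_frame, camera_info, bot, nets gives the robot as it stands.
- The arm moves only by the tool jog_arm, never from a script. Its argument "commands" is a list of rows, each a list of 6 numbers: the shift along the tool's x, y, z in mm, then the turn, a rotation vector about the tool's x, y, z in rad. A call has 1 to 20 rows; each row shifts and turns the pose as measured when the row begins, along the tool's axes as they then stand; what a row does not reach is not made up. A row lasts 1/10 s, in which the tool goes at most 50 mm and 8.59 degrees, less where a joint would pass 70% of its speed; a pose out of reach is approached as far as the arm can. A call is refused whole if a number of a shift passes 50 or a number of a turn 0.15, either way. A call with a gripper value outside its range is refused whole. "gripper" is the closure in counts, from 0 (fully open) to 255 (shut), set as the call begins (left out, the last holds). The fingers move at their own pace and stop on an object; "newtons" is the grip in N (left out, the last holds). Time passes only in rows, so rows that do not move let the fingers close. It gives the time, the measured TCP pose, the force and the opening at its end, in the units of the state.
- observe(): the state, without advancing time (a new reading comes with each control period).
- grab_frame(name): name is "scene" or "side" or "wrist"; returns the picture (480x640x3 uint8, red, green, blue); there is no depth.
- camera_info(name): a dict with "fov_y" (degrees; the focal length in pixels is half the picture's height over the tangent of half this angle, whatever the lens; pixels are square), "cx", "cy" (the principal point, pixels), "R" (3x3) and "t" (3): a world point X has camera coordinates R X + t; the wrist camera has in their place "tool_from_camera" (4x4, takes a point from camera to tool coordinates, whose origin is the TCP and whose axes are the tool frame's). Camera axes: x right, y down, z forward; pixel columns grow to the right and rows downward; lengths in m; the calibration is good to about 2 mm. A picture is of the moment at which its call begins: read the wrist's pose just before it. camera_info takes no time and is no camera call.
- bot.job_done(): hands the job in, once; it reports no verdict.
Trained networks look in the newest picture that a camera, given by its name, has taken for a name from the list of things; names that differ only in an ending like _2 or _b are one class to them, and where a whole thing is asked for, a point or a joint stands for the part that bears it (a point fixed in the world has none). Each returns a list of dicts, best first, with "p" (0 to 1); they miss things now and then, are a little off and sometimes report something else, mostly with a low value. They report only what shows in the picture. A call takes as long as a camera call. They do not tell look-alikes from the thing itself.
- nets.find_in(camera, name): "rect" ([left, top, right, bottom] in pixels, round what is visible of it).
- nets.silhouettes(camera, name): "mask" (480x640 bool, what is visible of it) and "rect" ([left, top, right, bottom] in pixels, round what is visible of it).
- nets.pinpoint(camera, name): "location" ([column, row] in pixels: a listed point, or the origin of a listed thing).
The state is a dict: "clock": time; "qpos": joint angles; "qd": joint speeds; "joint_efforts": joint torques, N m; "position": TCP position; "tool_rot": TCP orientation; "force": force on the tool from outside, world axes, zero at the start; "moment": the same for the moment, N m; "grip_width": finger opening in m.
Only numpy, scipy, OpenCV 4.12 (cv2) and the standard library are available. Lean on these libraries where they do the work, as an engineer would, in place of code of your own. Each camera call takes 0.05 s, during which the arm holds its last target.

## Working session

There is one attempt and no reset: what is moved stays moved. The work goes in short steps, Python scripts to look and compute and a tool call to move; the robot and the scene stay as the last step left them, time stands still between calls to the robot, and variables do not carry over. Pictures are saved under pics/ and viewed, and the job is handed in when it is done.

Besides the shell and the picture viewer there is one more tool, called after ">>>" as name(argument=value, ...), one argument or row to a line, values as JSON. jog_arm: Moves the arm, as the interface text tells. Its arguments: {"type":"object","properties":{"commands":{"type":"array","items":{"type":"array","items":{"type":"number"}}},"gripper":{"type":"number"},"newtons":{"type":"number"}},"required":["commands"]}

```bash
ls; mkdir -p pics
python3 - <<'E'
from workcell import observe, grab_frame, camera_info, bot, nets
import cv2
s=observe();print(s['clock'],s['position'],s['tool_rot'],s['force'],s['grip_width'],bot.tip_extent)
for c in ['scene','side']:
    f=grab_frame(c);cv2.imwrite(f'pics/{c}0.png',cv2.cvtColor(f,cv2.COLOR_RGB2BGR))
    i=camera_info(c);print(c,i['fov_y'],i['cx'],i['cy'],i['R'],i['t'], [k for k in i])
print(camera_info('wrist'))
E
```

```text
pics
0.0 [0.17494998 0.59970585 0.24173735] [-1.50930409  1.56972333 -1.79311402] [ 1.61685162  0.16783188 -0.11151796] 0.08567345686239877 0.011
scene 50.809559444067695 320.1858422925272 240.42622767045376 [[ 0.22332946  0.97472687 -0.00561013]
 [ 0.70716746 -0.16598199 -0.68728754]
 [-0.67084882  0.14952425 -0.7263638 ]] [-0.08826647 -0.26657422  1.71110615] ['fov_y', 'cx', 'cy', 'R', 't']
side 53.77969231153217 327.96233794099953 234.27819227658304 [[ 0.86617696 -0.49964315 -0.00970559]
 [-0.31845523 -0.53689565 -0.78123577]
 [ 0.38512821  0.67977922 -0.62416061]] [-0.39033633  0.21575599  1.03946148] ['fov_y', 'cx', 'cy', 'R', 't']
{'fov_y': 64.88090557071234, 'cx': 323.97083480477704, 'cy': 234.91591933421188, 'tool_from_camera': array([[-8.71419392e-04, -2.88480627e-01,  9.57485336e-01,
        -1.31170367e-01],
       [ 9.99998943e-01, -1.36579112e-03,  4.98612536e-04,
        -3.71347528e-04],
       [ 1.16388492e-03,  9.57484758e-01,  2.88481512e-01,
        -7.34501423e-02],
       [ 0.00000000e+00,  0.00000000e+00,  0.00000000e+00,
         1.00000000e+00]])}
```

View pics/scene0.png

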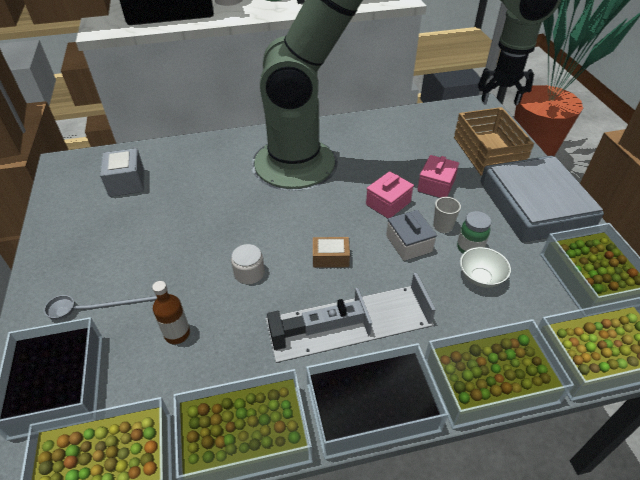

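View pics/side0.png

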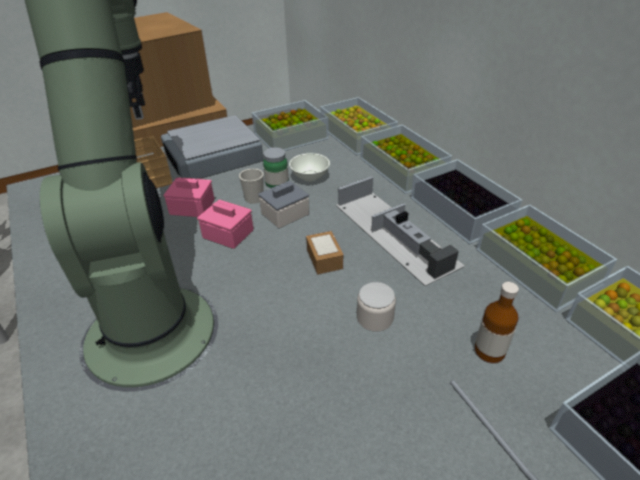

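```bash
cat > h.py <<'E'
import numpy as np, cv2
from scipy.spatial.transform import Rotation as Ro
from scipy.optimize import least_squares
from workcell import observe, grab_frame, camera_info, bot, nets
def cam(c,s=None):
    i=camera_info(c);f=240/np.tan(np.radians(i['fov_y']/2))
    if 'R' in i: R,t=np.array(i['R']),np.array(i['t'])
    else:
        s=s or observe();Tt=np.eye(4);Tt[:3,:3]=Ro.from_euler('xyz',s['tool_rot']).as_matrix();Tt[:3,3]=s['position']
        W=np.linalg.inv(Tt@np.array(i['tool_from_camera']));R,t=W[:3,:3],W[:3,3]
    return f,i['cx'],i['cy'],R,t
def proj(C,X):
    f,cx,cy,R,t=C;Y=np.atleast_2d(X)@R.T+t
    return np.c_[cx+f*Y[:,0]/Y[:,2],cy+f*Y[:,1]/Y[:,2]]
def onz(C,p,z):
    f,cx,cy,R,t=C;d=R.T@np.array([(p[0]-cx)/f,(p[1]-cy)/f,1.]);o=-R.T@t
    return o+d*(z-o[2])/d[2]
def tri(Cs,ps):
    A=[];b=[]
    for (f,cx,cy,R,t),p in zip(Cs,ps):
        d=R.T@np.array([(p[0]-cx)/f,(p[1]-cy)/f,1.]);d/=np.linalg.norm(d);o=-R.T@t;P=np.eye(3)-np.outer(d,d);A.append(P);b.append(P@o)
    return np.linalg.lstsq(np.vstack(A),np.hstack(b),rcond=None)[0]
def save(n,f): cv2.imwrite(f'pics/{n}.png',cv2.cvtColor(f,cv2.COLOR_RGB2BGR))
def crop(n,f,l,t,r,b,k): save(n,cv2.resize(f[t:b,l:r],None,fx=k,fy=k,interpolation=cv2.INTER_CUBIC))
E
python3 - <<'E'
from h import *
F={}
for c in ['scene','side']: F[c]=grab_frame(c)
for n in ['tub_grip','tub_center','stop','bay','tab','pin_top','rack']:
    P={}
    for c in ['scene','side']:
        r=nets.pinpoint(c,n);P[c]=[(np.round(x['location'],1),round(x['p'],2)) for x in r[:3]]
        print(n,c,P[c])
    if P['scene'] and P['side']: print('   ',tri([cam('scene'),cam('side')],[P['scene'][0][0],P['side'][0][0]]).round(4))
a=cv2.resize(F['scene'][170:370,250:530],None,fx=2.8,fy=2.8,interpolation=cv2.INTER_CUBIC);save('cs',a)
b=cv2.resize(F['side'][160:290,190:470],None,fx=2.8,fy=2.8,interpolation=cv2.INTER_CUBIC);save('cd',b)
E
```

```text
tub_grip scene [(array([388.8, 179.7]), 0.81), (array([441. , 162.9]), 0.56), (array([479.3, 276.3]), 0.45)]
tub_grip side [(array([186.7, 187.7]), 0.87), (array([283.7, 188.5]), 0.78), (array([254.7, 199.9]), 0.74)]
    [0.2223 0.2748 0.1067]
tub_center scene [(array([436.7, 172.1]), 0.95), (array([387.2, 191.9]), 0.93), (array([409.9, 230.1]), 0.9)]
tub_center side [(array([191.6, 192.5]), 0.9), (array([285.6, 201.7]), 0.8), (array([223.7, 218.4]), 0.69)]
    [0.2302 0.41   0.0575]
stop scene [(array([361.7, 309.7]), 0.91)]
stop side [(array([384.3, 217.4]), 0.56)]
    [0.6596 0.0468 0.0326]
bay scene [(array([390.8, 309.6]), 0.88)]
bay side [(array([369.2, 214. ]), 0.89)]
    [0.6581 0.1229 0.0008]
tab scene []
tab side [(array([399.3, 214.3]), 0.8)]
pin_top scene [(array([331.7, 309.4]), 0.45)]
pin_top side [(array([378.7, 316.3]), 0.58), (array([407.5, 223.2]), 0.45)]
    [ 0.542  -0.0413 -0.1625]
rack scene [(array([350.2, 324.2]), 0.86), (array([331.2, 256.4]), 0.49), (array([482. , 277.9]), 0.24)]
rack side [(array([392.1, 237.1]), 0.66)]
    [ 0.6653  0.0158 -0.0158]
```

View pics/cs.png

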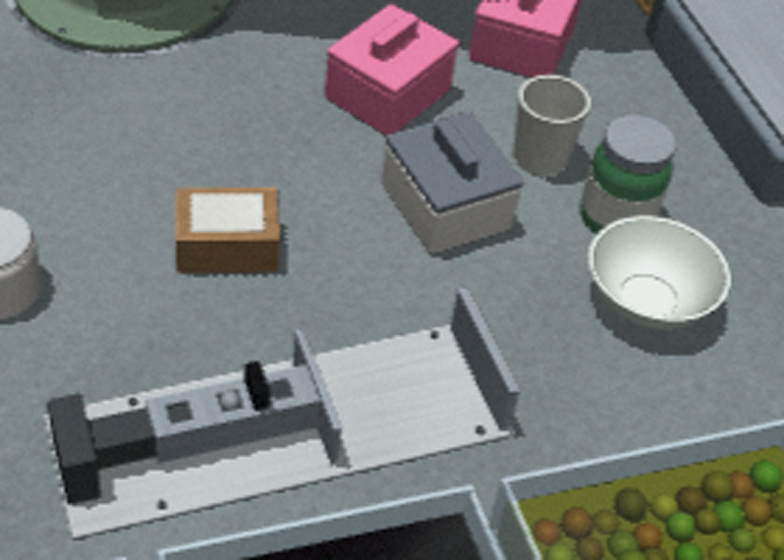

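View pics/cd.png

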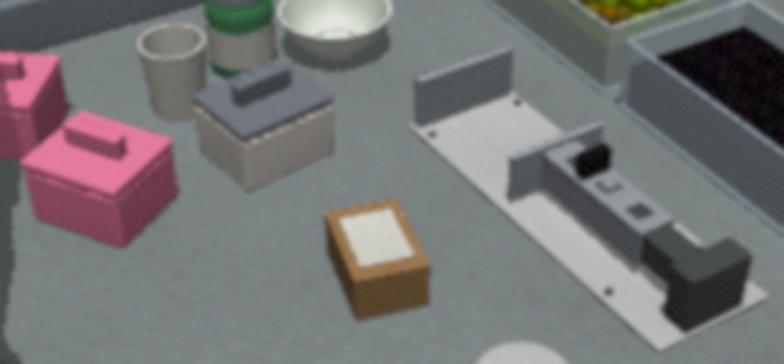

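```bash
cat >> h.py <<'E'
def fit(obs,x0):
    # obs: list of (cam,modelpoint,pixel); unknown x,y,yaw, z=0
    def W(v,m): c,s=np.cos(v[2]),np.sin(v[2]);m=np.array(m);return np.array([v[0]+c*m[0]-s*m[1],v[1]+s*m[0]+c*m[1],m[2]])
    def r(v): return np.hstack([proj(C,W(v,m))[0]-p for C,m,p in obs])
    o=least_squares(r,x0,loss='soft_l1');return o.x,r(o.x).reshape(-1,2),W
E
cat > fit0.py <<'E'
from h import *
S,D=cam('scene'),cam('side')
s=lambda x,y:np.array([250+x/2.8,170+y/2.8]); d=lambda x,y:np.array([190+x/2.8,160+y/2.8])
for sgn in [0]:
    a,b=.048,.055
    # tub y axis along grip. scene grip runs upper-left to lower-right
    c4=[(-a,-b),(a,-b),(a,b),(-a,b)]
    best=None
    pts_s=[s(386,136),s(459,114),s(522,183),s(441,207)]   # L,T,R,N clockwise in scene
    C3=[onz(S,p,.072) for p in pts_s]; print('scene lid corners',np.round(C3,4).tolist(),[round(np.linalg.norm(C3[i]-C3[i-1]),4) for i in range(4)])
    pts_d=[d(196,103),d(275,62),d(335,103),d(245,133)]
    D3=[onz(D,p,.072) for p in pts_d]; print('side lid corners',np.round(D3,4).tolist(),[round(np.linalg.norm(D3[i]-D3[i-1]),4) for i in range(4)])
R={'s LF':onz(S,s(75,537),0),'s RF':onz(S,s(522,433),0),'s LR':onz(S,s(45,415),.006),'d':onz(D,d(412,128),0.006),'d LF':onz(D,d(766,293),.006),'d LR':onz(D,d(660,348),0.0)}
for k,v in R.items(): print(k,v.round(4))
for n,p in [('pin',s(231,400))]: print(n,onz(S,p,.062).round(4))
print('pin side',onz(D,d(609,184),.062).round(4))
print('fence top inner',onz(S,s(458,292),.065).round(4),onz(S,s(515,391),.065).round(4))
print('stop top ',onz(S,s(300,333),.062).round(4))
E
python3 fit0.py
```

```text
scene lid corners [[0.4056, 0.1925, 0.072], [0.3919, 0.2746, 0.072], [0.4979, 0.3001, 0.072], [0.5102, 0.2131, 0.072]] [np.float64(0.1066), np.float64(0.0832), np.float64(0.109), np.float64(0.0879)]
side lid corners [[0.3846, 0.2641, 0.072], [0.486, 0.292, 0.072], [0.5038, 0.193, 0.072], [0.4046, 0.1921, 0.072]] [np.float64(0.0747), np.float64(0.1052), np.float64(0.1006), np.float64(0.0992)]
s LF [ 0.7377 -0.1832  0.    ]
s RF [0.7253 0.2212 0.    ]
s LR [ 0.6141 -0.1892  0.006 ]
d [0.5957 0.1971 0.006 ]
d LF [ 0.7375 -0.1868  0.006 ]
d LR [ 0.6153 -0.189   0.    ]
pin [ 0.6744 -0.0334  0.062 ]
pin side [ 0.6656 -0.0418  0.062 ]
fence top inner [0.6078 0.1954 0.065 ] [0.7225 0.2048 0.065 ]
stop top  [0.6182 0.0437 0.062 ]
```

```bash
cat >> h.py <<'E'
def delta(pos,ydir,s=None):
    """tool-frame mm shift and rotvec to get TCP at pos, tool x down, tool y along ydir (world xy, sign free)"""
    s=s or observe();R=Ro.from_euler('xyz',s['tool_rot']).as_matrix()
    y=np.array([ydir[0],ydir[1],0.]);y/=np.linalg.norm(y)
    if y@R[:,1]<0:y=-y
    x=np.array([0,0,-1.]);G=np.c_[x,y,np.cross(x,y)]
    print('pos',s['position'].round(4),'clock',round(s['clock'],2),'F',np.round(s['force'],2),'w',round(s['grip_width'],4))
    print('toolx',R[:,0].round(3),'tooly',R[:,1].round(3),'toolz',R[:,2].round(3))
    print('shift mm',((R.T@(np.array(pos)-s['position']))*1000).round(1),'rotvec',Ro.from_matrix(R.T@G).as_rotvec().round(4))
E
python3 - <<'E'
from h import *
a=np.radians(103)
delta([.40,.244,.30],[np.cos(a),np.sin(a)])
S,D=cam('scene'),cam('side')
for n in ['round_tub','pick_box','jar','bowl','cup']:
    P={c:nets.pinpoint(c,n) for c in ['scene','side']}
    if P['scene'] and P['side']:print(n,tri([S,D],[P['scene'][0]['location'],P['side'][0]['location']]).round(3),onz(S,P['scene'][0]['location'],0).round(3),round(P['scene'][0]['p'],2),round(P['side'][0]['p'],2))
E
```

```text
pos [0.175  0.6    0.2423] clock 0.9 F [ 0.21  0.21 -0.48] w 0.0853
toolx [-0. -0. -1.] tooly [ 0.28  0.96 -0.  ] toolz [ 0.96 -0.28  0.  ]
shift mm [ -57.7 -278.7  315.7] rotvec [-5.108e-01 -0.000e+00  1.000e-04]
round_tub [ 0.449 -0.203 -0.01 ] [ 0.461 -0.207  0.   ] 0.64 0.75
pick_box [ 0.443  0.022 -0.006] [0.449 0.02  0.   ] 0.86 0.68
jar [0.494 0.408 0.002] [0.493 0.408 0.   ] 0.72 0.85
bowl [0.521 0.215 0.133] [0.402 0.276 0.   ] 0.73 0.75
cup [0.456 0.318 0.07 ] [0.384 0.365 0.   ] 0.7 0.65
```

>>> jog_arm(
  commands=[
    [-5, -30, 20, -0.043, 0, 0],
    [-5, -30, 20, -0.043, 0, 0],
    [-5, -30, 20, -0.043, 0, 0],
    [-5, -30, 20, -0.043, 0, 0],
    [-5, -30, 20, -0.043, 0, 0],
    [-5, -30, 20, -0.043, 0, 0],
    [-5, -30, 20, -0.043, 0, 0],
    [-5, -30, 20, -0.043, 0, 0],
    [-5, -30, 20, -0.043, 0, 0],
    [-5, -30, 20, -0.043, 0, 0],
    [-5, -30, 20, -0.043, 0, 0],
    [-5, -30, 20, -0.043, 0, 0],
    [0, 0, 0, 0, 0, 0],
  ],
  gripper=110,
  newtons=60,
)

```text
clock: 2.7
position: [0.4053, 0.2209, 0.3049]
tool_rot: [0.46, 1.567, 0.717]
force: [-0.5, 0.7, -0.2]
grip_width: 0.0486
```

Run:
```python
from h import *
a=np.radians(103)
delta([.42,.244,.30],[np.cos(a),np.sin(a)])
s=observe();f=grab_frame('wrist');save('w1',f)
import pickle;pickle.dump((s,f),open('w1.pkl','wb'))
for n in ['tub_grip','tub_center']:
    for r in nets.pinpoint('wrist',n)[:3]: print(n,np.round(r['location'],1),round(r['p'],2),onz(cam('wrist',s),r['location'],.084 if 'grip' in n else .048).round(4))
```

```text
pos [0.4053 0.2209 0.3049] clock 2.7 F [-0.54  0.66 -0.25] w 0.0486
toolx [ 0.003  0.003 -1.   ] tooly [-0.253  0.967  0.002] toolz [0.967 0.253 0.003]
shift mm [ 5.  18.6 20.1] rotvec [ 0.0293  0.0034 -0.0018]
tub_grip [390.1  56.8] 0.86 [0.2698 0.244  0.084 ]
tub_grip [340.2 249.5] 0.8 [0.4481 0.2488 0.084 ]
tub_grip [602.6  56. ] 0.7 [0.2234 0.4192 0.084 ]
tub_center [577.1  60. ] 0.67 [0.2214 0.4198 0.048 ]
tub_center [337.1 238.5] 0.56 [0.4485 0.2471 0.048 ]
tub_center [380.9  62.3] 0.55 [0.27   0.2414 0.048 ]
```

View pics/w1.png

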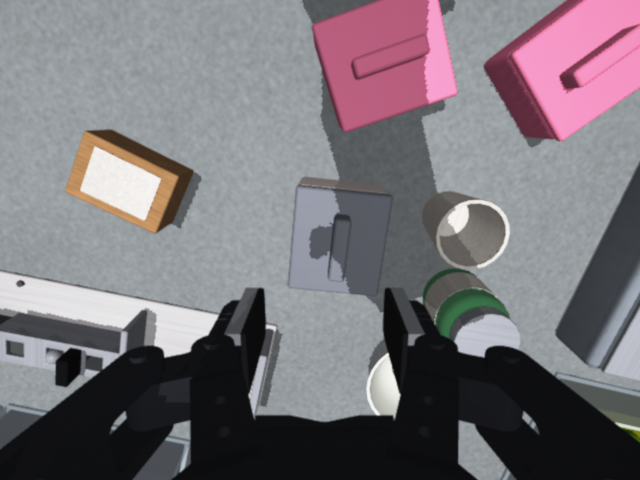

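Run:
```python
from h import *
import pickle
s,f=pickle.load(open('w1.pkl','rb'));crop('w1c',f,270,160,420,310,4)
C=cam('wrist',s)
P=[onz(C,p,.072)[:2] for p in [(298,187),(392,195),(379,295),(289,288)]]
print(np.round(P,4)); print(np.mean(P,0),[np.linalg.norm(P[i]-P[i-1]).round(4) for i in range(4)])
e=P[3]-P[0]+P[2]-P[1];print('y axis ang',np.degrees(np.arctan2(e[1],e[0])));e=P[1]-P[0]+P[2]-P[3];print('x axis ang',np.degrees(np.arctan2(e[1],e[0])))
for a in [((344,215),(333,281))]:
    q=[onz(C,p,.096)[:2] for p in a];d=q[1]-q[0];print(np.linalg.norm(d),np.degrees(np.arctan2(d[1],d[0])))
```

```text
[[0.4004 0.1938]
 [0.3849 0.2845]
 [0.4908 0.3037]
 [0.5069 0.2096]]
[0.44575251 0.24789762] [np.float64(0.1076), np.float64(0.092), np.float64(0.1076), np.float64(0.0955)]
y axis ang 9.350015949282467
x axis ang 99.68026650515417
0.06710538789500277 6.280509899069021
```

View pics/w1c.png

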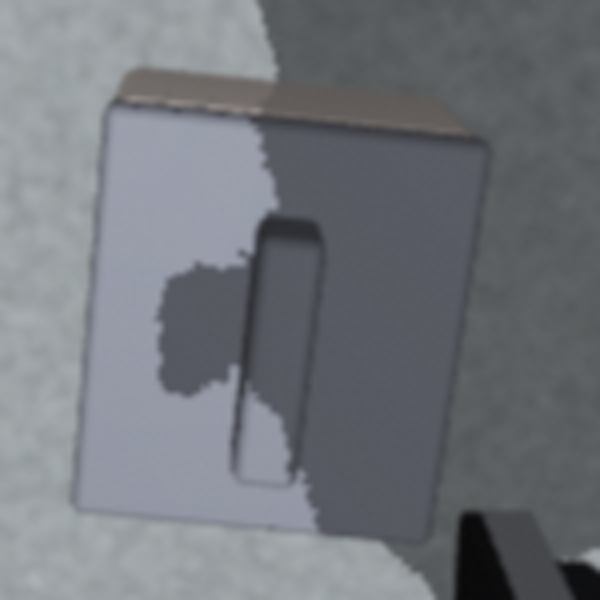

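Run:
```python
from h import *
import pickle
s,f=pickle.load(open('w1.pkl','rb'))
C=cam('wrist',s)
for z,Q in [(.072,[(107,100),(490,140),(433,543),(73,512)]),(.096,[(262,238),(322,242),(293,485),(235,482)])]:
    P=[onz(C,(270+p[0]/4,160+p[1]/4),z)[:2] for p in Q]
    print(np.mean(P,0),[np.linalg.norm(P[i]-P[i-1]).round(4) for i in range(4)])
    e=P[3]-P[0]+P[2]-P[1];print('y axis ang',np.degrees(np.arctan2(e[1],e[0])));e=P[1]-P[0]+P[2]-P[3];print('x axis ang',np.degrees(np.arctan2(e[1],e[0])))
a=np.radians(99)
delta([.4475,.247,.15],[np.cos(a),np.sin(a)])
```

```text
[0.44563248 0.24729018] [np.float64(0.1095), np.float64(0.0938), np.float64(0.1086), np.float64(0.0956)]
y axis ang 9.191777269187902
x axis ang 98.87296127143526
[0.44600152 0.24691286] [np.float64(0.0619), np.float64(0.014), np.float64(0.0617), np.float64(0.0142)]
y axis ang 9.09711996025946
x axis ang 100.99094137924321
pos [0.4021 0.2244 0.3042] clock 2.85 F [-0.68  0.89 -0.17] w 0.0483
toolx [ 0.001  0.003 -1.   ] tooly [-0.256  0.967  0.003] toolz [0.967 0.256 0.002]
shift mm [154.3   9.8  49.4] rotvec [ 0.1023  0.0014 -0.0026]
```

>>> jog_arm(
  commands=[
    [15, 2, 10, 0.021, 0, 0],
    [30, 2, 10, 0.021, 0, 0],
    [30, 2, 10, 0.021, 0, 0],
    [30, 2, 10, 0.021, 0, 0],
    [30, 2, 10, 0.021, 0, 0],
    [15, 0, 0, 0, 0, 0],
    [0, 0, 0, 0, 0, 0],
  ],
)

```text
clock: 3.55
position: [0.4451, 0.255, 0.149]
tool_rot: [1.335, 1.564, 1.496]
force: [-0.3, 1.1, 0.4]
grip_width: 0.0488
```

Run:
```python
from h import *
a=np.radians(99.1)
delta([.4460,.247,.086],[np.cos(a),np.sin(a)])
s=observe();f=grab_frame('wrist');save('w2',f)
```

```text
pos [0.4451 0.255  0.149 ] clock 3.55 F [-0.29  1.14  0.36] w 0.0488
toolx [ 0.001  0.007 -1.   ] tooly [-0.16   0.987  0.007] toolz [0.987 0.16  0.002]
shift mm [62.9 -8.4 -0.5] rotvec [ 0.0019  0.0016 -0.0066]
```

View pics/w2.png

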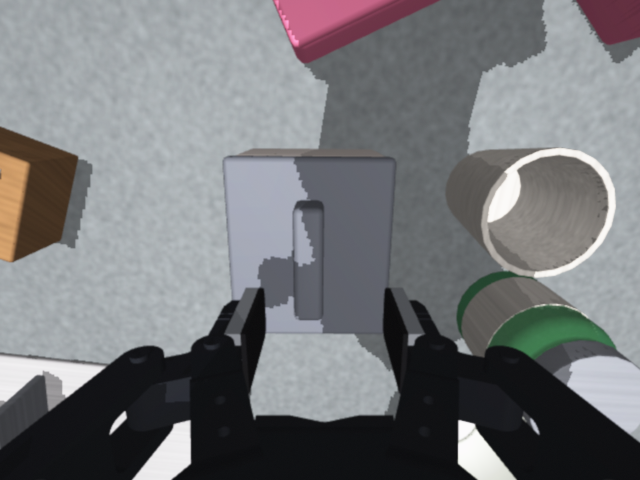

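>>> jog_arm(
  commands=[
    [5, -4, 0, 0, 0, -0.003],
    [20, -4, 0, 0, 0, -0.003],
    [20, 0, 0, 0, 0, 0],
    [16, 0, 0, 0, 0, 0],
    [0, 0, 0, 0, 0, 0],
  ],
)

```text
clock: 4.1
position: [0.4479, 0.2497, 0.0918]
tool_rot: [0.448, 1.56, 0.611]
force: [0.2, 0.2, -0.4]
grip_width: 0.0489
```

Run:
```python
from h import *
a=np.radians(99.1)
delta([.4460,.247,.086],[np.cos(a),np.sin(a)])
s=observe();f=grab_frame('wrist');save('w3',f)
```

```text
pos [0.4479 0.2497 0.0918] clock 4.1 F [ 0.19  0.22 -0.39] w 0.0489
toolx [ 0.009  0.006 -1.   ] tooly [-0.163  0.987  0.005] toolz [0.987 0.163 0.01 ]
shift mm [ 5.8 -2.4 -2.3] rotvec [ 0.0046  0.0097 -0.0047]
```

View pics/w3.png

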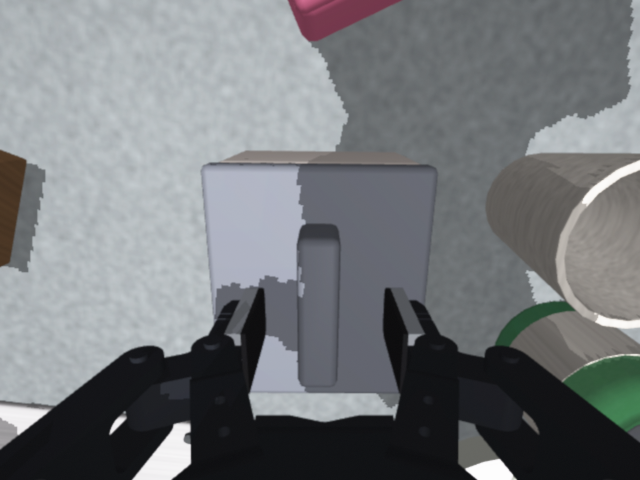

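>>> jog_arm(
  commands=[
    [3, -2, -2, 0.004, 0.009, -0.004],
    [3, 0, 0, 0, 0, 0],
    [0, 0, 0, 0, 0, 0],
  ],
)

```text
clock: 4.45
position: [0.4476, 0.2482, 0.0892]
tool_rot: [0.526, 1.566, 0.685]
force: [-1.1, -0.1, 0.0]
grip_width: 0.0483
```

>>> jog_arm(
  commands=[
    [0, 0, 0, 0, 0, 0],
    [0, 0, 0, 0, 0, 0],
    [0, 0, 0, 0, 0, 0],
    [0, 0, 0, 0, 0, 0],
    [0, 0, 0, 0, 0, 0],
    [0, 0, 0, 0, 0, 0],
  ],
  gripper=255,
  newtons=60,
)

```text
clock: 5.05
position: [0.4479, 0.2481, 0.0899]
tool_rot: [0.467, 1.565, 0.626]
force: [1.1, -0.6, -2.5]
grip_width: 0.0144
```

>>> jog_arm(
  commands=[
    [-10, 0, 0, 0, 0, 0],
    [-25, 0, 0, 0, 0, 0],
    [-35, 0, 0, 0, 0, 0],
    [-35, 0, 0, 0, 0, 0],
    [-20, 0, 0, 0, 0, 0],
    [0, 0, 0, 0, 0, 0],
  ],
)

```text
clock: 5.65
position: [0.4452, 0.2467, 0.2206]
tool_rot: [1.223, 1.57, 1.382]
force: [0.3, 0.1, -7.7]
grip_width: 0.0145
```

Run:
```python
from h import *
a=np.radians(92)
delta([.60,.10,.21],[np.cos(a),np.sin(a)])
s=observe();f=grab_frame('wrist');save('w4',f)
crop('s4',grab_frame('scene'),255,180,455,370,4)
crop('d4',grab_frame('side'),330,170,470,290,5)
```

```text
pos [0.4452 0.2467 0.2206] clock 5.65 F [ 0.32  0.12 -7.65] w 0.0145
toolx [ 0.     0.001 -1.   ] tooly [-0.159  0.987  0.001] toolz [0.987 0.159 0.   ]
shift mm [  10.5 -169.5  129.6] rotvec [ 0.1245  0.0003 -0.0009]
```

View pics/w4.png

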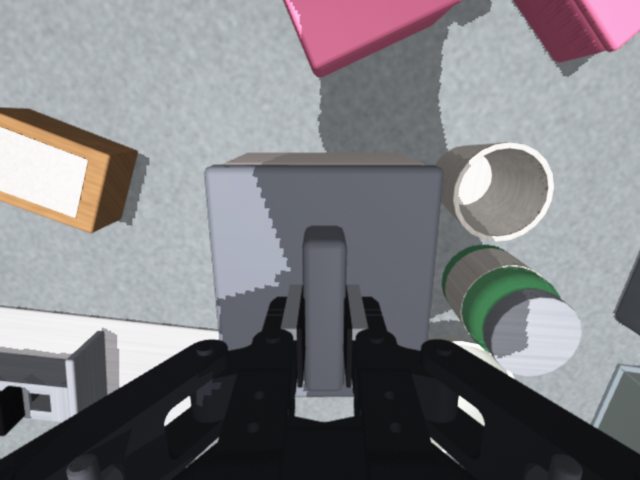

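View pics/s4.png

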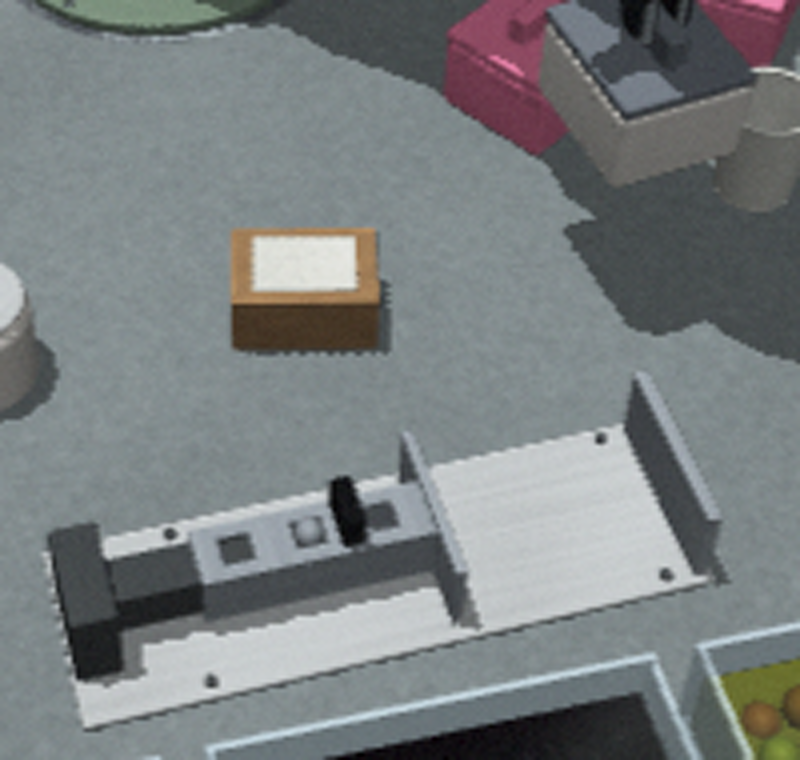

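View pics/d4.png

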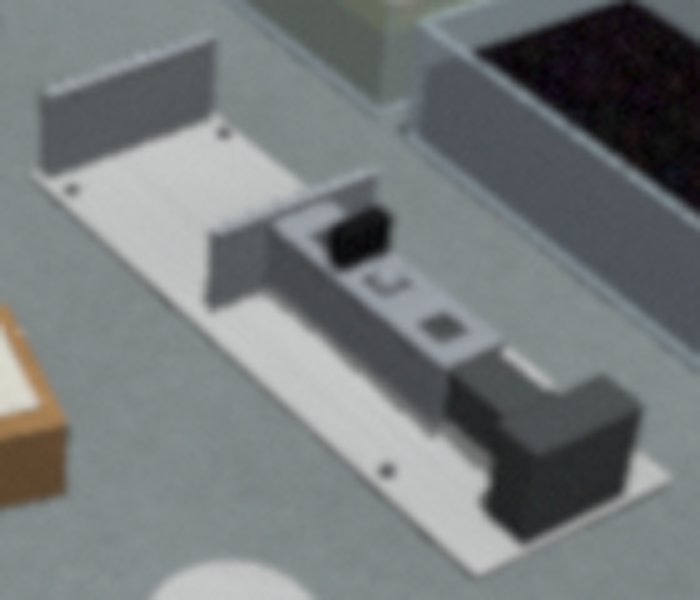

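```bash
cat > fitr.py <<'E'
from h import *
S,D=cam('scene'),cam('side')
s=lambda x,y:np.array([255+x/4,180+y/4]); d=lambda x,y:np.array([330+x/5,170+y/5])
O=[(S,(-.2,-.065,.003),s(85,725)),(S,(.2,-.065,.003),s(718,580)),(S,(-.2,.065,.006),s(48,550)),
(S,(.038,-.055,.062),s(467,575)),(S,(.038,.055,.062),s(412,435)),(S,(-.045,0,.064),s(308,524)),(S,(-.09,0,.056),s(236,548)),(S,(0,0,.056),s(381,516)),(S,(-.115,.02,.056),s(190,530)),(S,(-.115,-.02,.056),s(203,583)),
(D,(.2,.065,.006),d(33,178)),(D,(-.2,.065,.003),d(478,575)),(D,(-.2,-.065,.006),d(670,480)),(D,(-.09,0,.056),d(443,327)),(D,(-.115,.02,.056),d(440,368)),(D,(-.115,-.02,.056),d(498,340)),(D,(.03,.055,.062),d(212,237)),(D,(-.045,0,.06),d(386,280))]
for nm,o in [('both',O),('scene',O[:10]),('side',O[10:])]:
    v,r,W=fit(o,[.668,.01,np.radians(92)]);print(nm,v[:2].round(4),np.degrees(v[2]).round(2));
    if nm=='both':print(r.round(1).tolist())
    for n,m in [('pin',(-.045,0,.065)),('bay135',(.135,0,.006)),('bay',(.113,0,.006))]:print('  ',n,W(v,m).round(4))
E
python3 fitr.py
```

```text
both [0.6688 0.0111] 91.64
[[-1.0, 0.9], [-0.6, 0.5], [-1.8, -0.6], [0.4, -1.1], [0.1, -1.8], [-0.1, -0.0], [-0.3, -0.1], [-0.5, 0.0], [-0.9, -0.1], [-0.3, 0.2], [-0.8, -2.1], [-1.2, -0.3], [0.2, -1.6], [-0.6, -0.9], [0.3, -1.2], [0.9, -0.9], [0.6, -1.5], [-0.3, -1.8]]
   pin [ 0.6701 -0.0339  0.065 ]
   bay135 [0.665  0.1461 0.006 ]
   bay [0.6656 0.1241 0.006 ]
scene [0.6694 0.0121] 91.62
   pin [ 0.6706 -0.0329  0.065 ]
   bay135 [0.6655 0.1471 0.006 ]
   bay [0.6662 0.1251 0.006 ]
side [0.6655 0.007 ] 91.9
   pin [ 0.667  -0.0379  0.065 ]
   bay135 [0.661 0.142 0.006]
   bay [0.6618 0.12   0.006 ]
```

>>> jog_arm(
  commands=[
    [0, -5, 10, 0.018, 0, 0],
    [0, -9, 20, 0.018, 0, 0],
    [0, -9, 20, 0.018, 0, 0],
    [0, -9, 20, 0.018, 0, 0],
    [0, -9, 20, 0.018, 0, 0],
    [0, -9, 20, 0.018, 0, 0],
    [0, -9, 20, 0.018, 0, 0],
    [0, -9, 15, 0, 0, 0],
    [0, 0, 0, 0, 0, 0],
  ],
)

```text
clock: 6.7
position: [0.5989, 0.1844, 0.201]
tool_rot: [-2.598, 1.546, -2.574]
force: [-0.9, -0.2, -7.3]
grip_width: 0.0146
```

Run:
```python
from h import *
a=np.radians(91.7)
delta([.665,.145,.21],[np.cos(a),np.sin(a)])
s=observe();f=grab_frame('wrist');save('w5',f)
import pickle;pickle.dump((s,f),open('w5.pkl','wb'))
crop('w5c',f,0,200,240,380,3.33)
for n in ['pin_top','stop','tab']:
    for r in nets.pinpoint('wrist',n)[:3]: print(n,np.round(r['location'],1),round(r['p'],2),onz(cam('wrist',s),r['location'],{'pin_top':.065,'stop':.036,'tab':.069}[n]).round(4))
```

```text
pos [0.5989 0.1844 0.201 ] clock 6.7 F [-0.94 -0.19 -7.3 ] w 0.0146
toolx [-0.021 -0.014 -1.   ] tooly [-0.024  1.    -0.013] toolz [ 0.999  0.024 -0.021]
shift mm [ -9.9 -41.1  64.9] rotvec [-0.0056 -0.0215  0.0129]
pin_top [ 48.7 306.4] 0.71 [ 0.6672 -0.0328  0.065 ]
stop [165.1 293. ] 0.94 [0.6665 0.047  0.036 ]
stop [144.7 279.2] 0.42 [0.6543 0.0307 0.036 ]
tab [142.5 279.6] 0.66 [0.6407 0.046  0.069 ]
tab [ 75.6 309. ] 0.56 [ 0.6667 -0.0089  0.069 ]
```

View pics/w5.png

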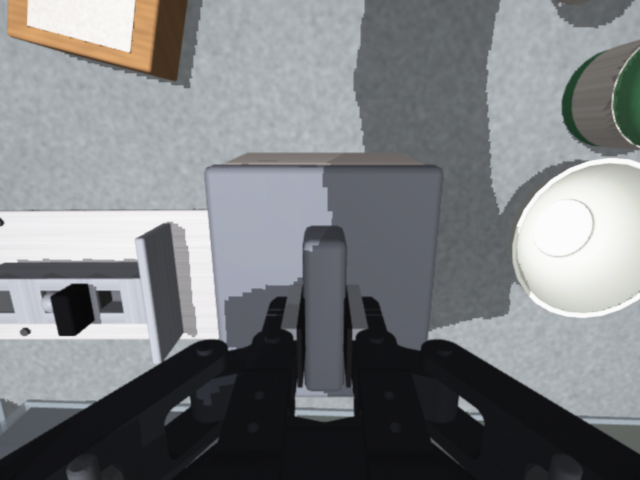

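View pics/w5c.png

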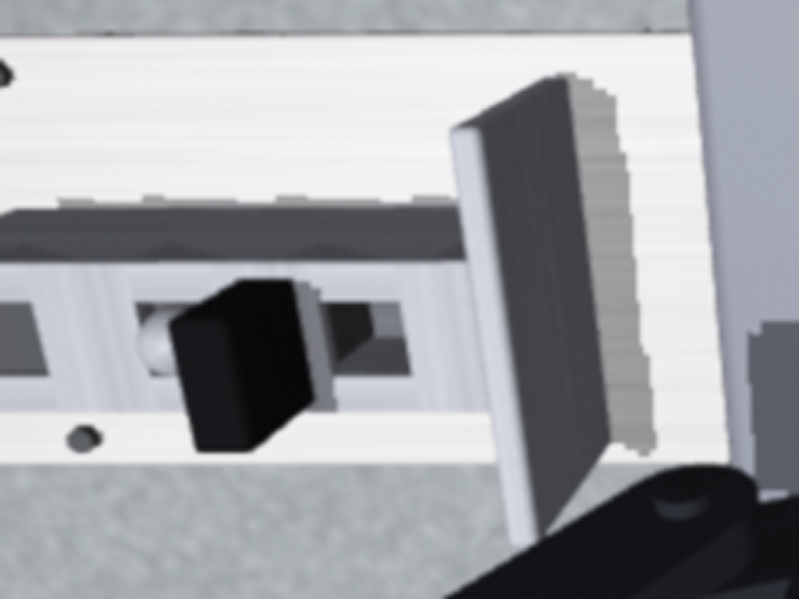

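```bash
cat > fitw.py <<'E'
from h import *
import pickle
s,f=pickle.load(open('w5.pkl','rb'));C=cam('wrist',s)
k=lambda x,y:np.array([x/3.33,200+y/3.33])
O=[(C,(.038,.055,.062),k(478,126)),(C,(.030,.055,.062),k(452,130)),(C,(.01,.01,.056),k(400,303)),(C,(.01,-.01,.056),k(412,377)),(C,(-.08,.01,.056),k(32,303)),(C,(-.08,-.01,.056),k(47,376)),
(C,(-.028,.017,.082),k(171,322)),(C,(-.014,.017,.082),k(223,320)),(C,(-.028,-.017,.082),k(197,452)),(C,(-.014,-.017,.082),k(250,451)),(C,(.038,.055,.007),k(566,77)),(C,(.038,-.055,.007),k(610,440))]
v,r,W=fit(O,[.668,.01,np.radians(92)]);print(v[:2].round(4),np.degrees(v[2]).round(2));print(r.round(1).tolist())
for n,m in [('pin',(-.045,0,.065)),('bay135',(.135,0,.006)),('bay',(.113,0,.006))]:print('  ',n,W(v,m).round(4))
a,b=onz(C,k(600,33),.006),onz(C,k(600,464),.006);print('plate edges',a.round(4),b.round(4))
E
python3 fitw.py
```

```text
[0.6665 0.0104] 91.4
[[0.6, 1.0], [-2.1, -0.2], [0.1, -0.4], [0.0, 0.1], [-0.5, -0.8], [0.4, -0.1], [-3.1, -0.5], [0.3, 0.2], [-2.0, 1.8], [0.5, 2.2], [3.1, -1.4], [2.2, -0.3]]
   pin [ 0.6676 -0.0345  0.065 ]
   bay135 [0.6632 0.1454 0.006 ]
   bay [0.6637 0.1234 0.006 ]
plate edges [0.5998 0.0539 0.006 ] [0.7295 0.0436 0.006 ]
```

>>> jog_arm(
  commands=[
    [0, -8, 12, -0.002, -0.006, 0.004],
    [0, -10, 16, -0.002, -0.006, 0.004],
    [0, -10, 16, -0.002, -0.006, 0.004],
    [0, -8, 12, 0, -0.004, 0.001],
    [0, -5, 8, 0, 0, 0],
    [0, 0, 0, 0, 0, 0],
  ],
)

```text
clock: 7.5
position: [0.6634, 0.1486, 0.2012]
tool_rot: [1.462, 1.567, 1.5]
force: [-0.2, -0.1, -7.2]
grip_width: 0.0147
```

Run:
```python
from h import *
a=np.radians(91.6)
delta([.666,.1434,.097],[np.cos(a),np.sin(a)])
s=observe();f=grab_frame('wrist');save('w6',f)
import pickle;pickle.dump((s,f),open('w6.pkl','wb'))
crop('s6',grab_frame('scene'),255,180,455,370,4)
```

```text
pos [0.6634 0.1486 0.2012] clock 7.5 F [-0.18 -0.06 -7.25] w 0.0147
toolx [ 0.     0.003 -1.   ] tooly [-0.038  0.999  0.003] toolz [0.999 0.038 0.   ]
shift mm [104.2  -5.7   2.3] rotvec [ 0.0101  0.0004 -0.0034]
```

View pics/w6.png

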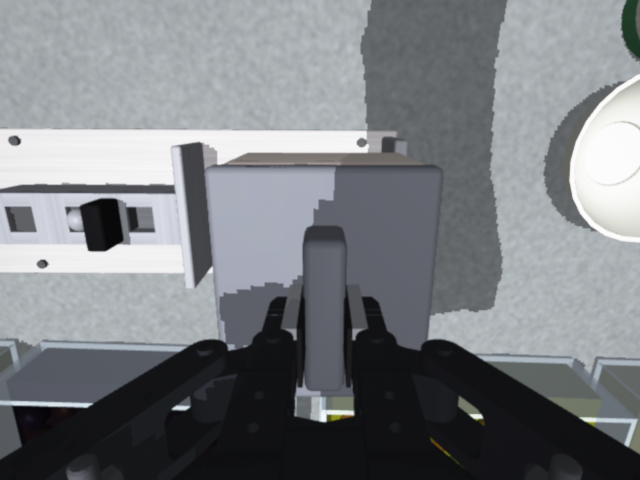

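View pics/s6.png

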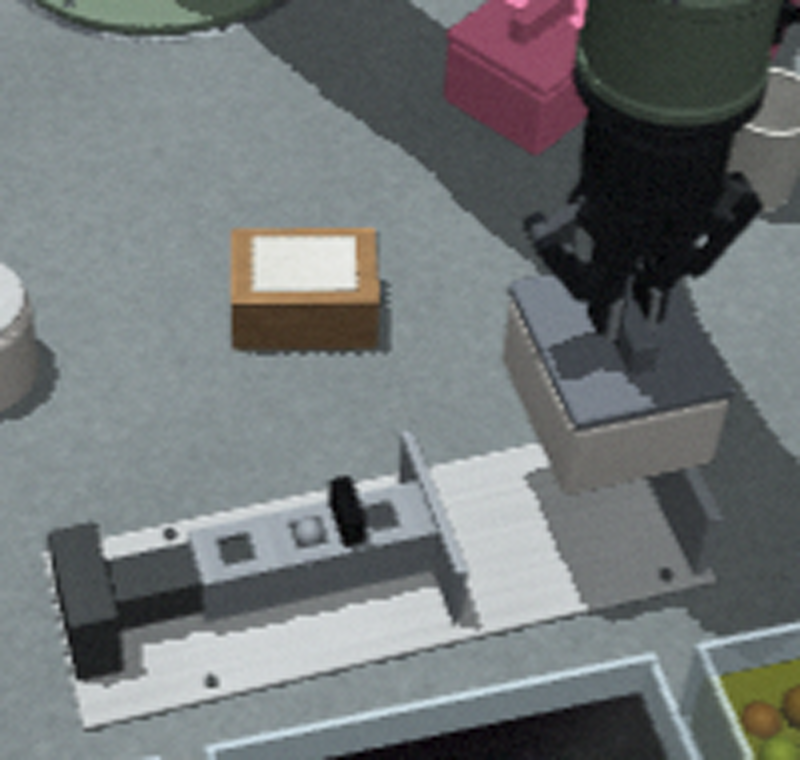

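Run:
```python
from h import *
import pickle
s,f=pickle.load(open('w6.pkl','rb'))
crop('w6c',f,0,110,220,300,3.6);crop('w6d',f,340,110,450,190,7)
```

```text
(no output)
```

View pics/w6c.png

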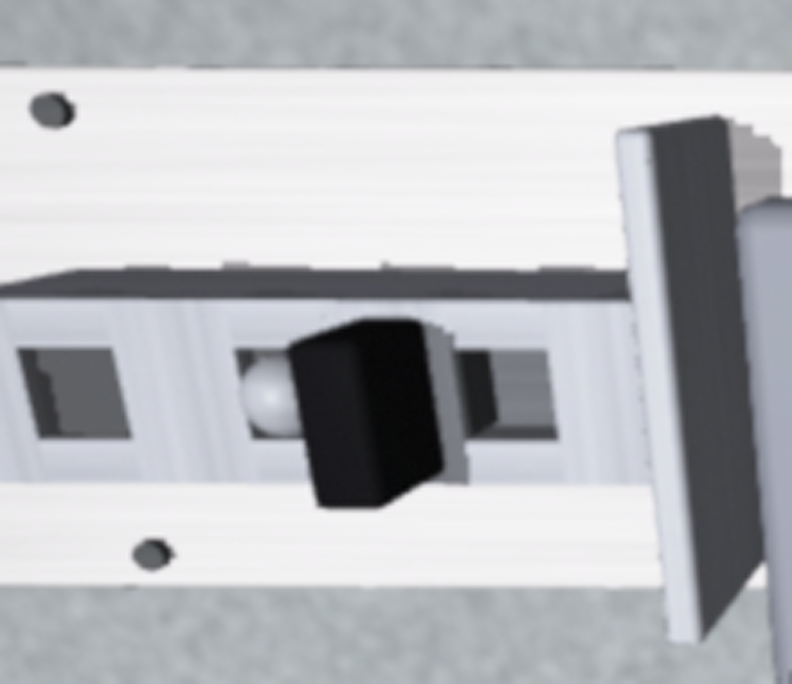

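View pics/w6d.png

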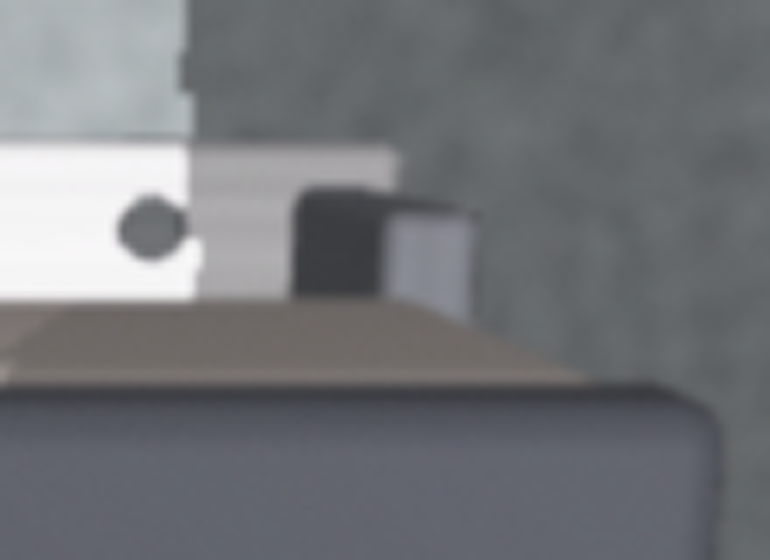

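```bash
cat > fitw6.py <<'E'
from h import *
import pickle
s,f=pickle.load(open('w6.pkl','rb'));C=cam('wrist',s)
k=lambda x,y:np.array([x/3.6,110+y/3.6]);e=lambda x,y:np.array([340+x/7,110+y/7])
O=[(C,(.038,.055,.062),k(652,130)),(C,(.030,.055,.062),k(618,132)),(C,(.038,-.055,.062),k(700,640)),(C,(.030,-.055,.062),k(668,640)),(C,(.01,.01,.056),k(548,348)),(C,(.01,-.01,.056),k(558,438)),
(C,(-.1,.01,.056),k(18,348)),(C,(-.08,.01,.056),k(113,348)),(C,(-.08,-.01,.056),k(131,438)),(C,(-.1,-.01,.056),k(38,438)),(C,(-.055,.01,.056),k(235,349)),(C,(-.055,-.01,.056),k(252,438)),(C,(.2,.065,.006),e(400,147))]
v,r,W=fit(O,[.668,.01,np.radians(92)]);print(v[:2].round(4),np.degrees(v[2]).round(2));print(r.round(1).tolist())
for n,m in [('pin',(-.045,0,.065)),('bay135',(.135,0,.006)),('bay133',(.133,0,.006))]:print('  ',n,W(v,m).round(4))
c,sn=np.cos(v[2]),np.sin(v[2])
def inv(P): d=P[:2]-v[:2];return np.r_[c*d[0]+sn*d[1],-sn*d[0]+c*d[1]].round(4)
print('fence top inner',inv(onz(C,e(383,208),.065)),'fence base',inv(onz(C,e(295,190),.006)))
for z,p in [(.006,k(400,68)),(.006,k(400,585))]: print('edge',inv(onz(C,p,z)))
print('tcp in rack',inv(s['position']))
E
python3 fitw6.py
```

```text
[0.6663 0.0108] 91.7
[[-0.1, -0.3], [-2.2, -0.9], [0.9, 2.4], [-0.4, 2.4], [0.2, 0.2], [0.7, 0.9], [-0.7, -0.7], [-0.1, -0.5], [0.6, 0.2], [-0.1, 0.1], [-0.3, -0.6], [-0.0, 0.4], [1.4, -0.3]]
   pin [ 0.6676 -0.0342  0.065 ]
   bay135 [0.6623 0.1457 0.006 ]
   bay133 [0.6623 0.1437 0.006 ]
fence top inner [0.1863 0.0603] fence base [0.1866 0.0597]
edge [-0.0389  0.0647]
edge [-0.0589 -0.0638]
tcp in rack [ 0.1378 -0.0013]
```

>>> jog_arm(
  commands=[
    [5, -3, 1, 0.004, 0, -0.002],
    [20, -2, 0, 0.004, 0, -0.002],
    [20, 0, 0, 0, 0, 0],
    [15, 0, 0, 0, 0, 0],
    [0, 0, 0, 0, 0, 0],
  ],
)

```text
clock: 8.1
position: [0.6617, 0.1472, 0.1389]
tool_rot: [2.178, 1.57, 2.212]
force: [-0.4, -0.1, -7.1]
grip_width: 0.0143
```

Run:
```python
from h import *
a=np.radians(91.7)
delta([.6643,.1435,.097],[np.cos(a),np.sin(a)])
```

```text
pos [0.6617 0.1472 0.1389] clock 8.1 F [-0.4  -0.11 -7.12] w 0.0143
toolx [-0.001  0.001 -1.   ] tooly [-0.034  0.999  0.001] toolz [ 0.999  0.034 -0.001]
shift mm [41.9 -3.8  2.5] rotvec [ 0.004  -0.0006 -0.0008]
```

>>> jog_arm(
  commands=[
    [0, -4, 2, 0.003, 0, 0],
    [0, -1, 1, 0.002, 0, 0],
    [0, 0, 0, 0, 0, 0],
  ],
)

```text
clock: 8.4
position: [0.6657, 0.1423, 0.1405]
tool_rot: [0.992, 1.569, 1.02]
force: [-0.6, 0.7, -7.5]
grip_width: 0.0146
```

Run:
```python
from h import *
a=np.radians(91.7)
delta([.6643,.1435,.097],[np.cos(a),np.sin(a)])
```

```text
pos [0.6657 0.1423 0.1405] clock 8.4 F [-0.59  0.73 -7.51] w 0.0146
toolx [ 0.001  0.001 -1.   ] tooly [-0.028  1.     0.001] toolz [1.    0.028 0.001]
shift mm [43.5  1.2 -1.4] rotvec [-0.0012  0.0007 -0.0011]
```

Good. Now straight down (with 1 mm back), checking before contact.

>>> jog_arm(
  commands=[
    [8, 1, -1, 0, 0, 0],
    [14, 0, 0, 0, 0, 0],
    [12, 0, 0, 0, 0, 0],
    [4, 0, 0, 0, 0, 0],
    [0, 0, 0, 0, 0, 0],
  ],
)

```text
clock: 8.9
position: [0.6647, 0.1435, 0.0995]
tool_rot: [0.803, 1.569, 0.831]
force: [0.8, 0.2, -6.1]
grip_width: 0.0143
```

Run:
```python
from h import *
a=np.radians(91.7)
delta([.6643,.1435,.096],[np.cos(a),np.sin(a)])
```

```text
pos [0.6647 0.1435 0.0995] clock 8.9 F [ 0.77  0.25 -6.09] w 0.0143
toolx [ 0.001  0.002 -1.   ] tooly [-0.028  1.     0.001] toolz [1.    0.028 0.001]
shift mm [ 3.5 -0.  -0.4] rotvec [-0.0013  0.0014 -0.0015]
```

>>> jog_arm(
  commands=[
    [3, 0, 0, 0, 0, 0],
    [1, 0, 0, 0, 0, 0],
    [0, 0, 0, 0, 0, 0],
  ],
)

```text
clock: 9.2
position: [0.6651, 0.1432, 0.0963]
tool_rot: [0.569, 1.568, 0.597]
force: [1.2, 0.3, -6.1]
grip_width: 0.0146
```

Run:
```python
from h import *
a=np.radians(91.7)
delta([.6643,.1435,.096],[np.cos(a),np.sin(a)])
crop('s7',grab_frame('scene'),255,180,455,370,4)
crop('d7',grab_frame('side'),310,140,470,290,5)
```

```text
pos [0.6651 0.1432 0.0963] clock 9.2 F [ 1.15  0.3  -6.13] w 0.0146
toolx [ 0.002  0.001 -1.   ] tooly [-0.028  1.     0.001] toolz [1.    0.028 0.002]
shift mm [ 0.3  0.3 -0.8] rotvec [-0.0016  0.0021 -0.0014]
```

View pics/s7.png

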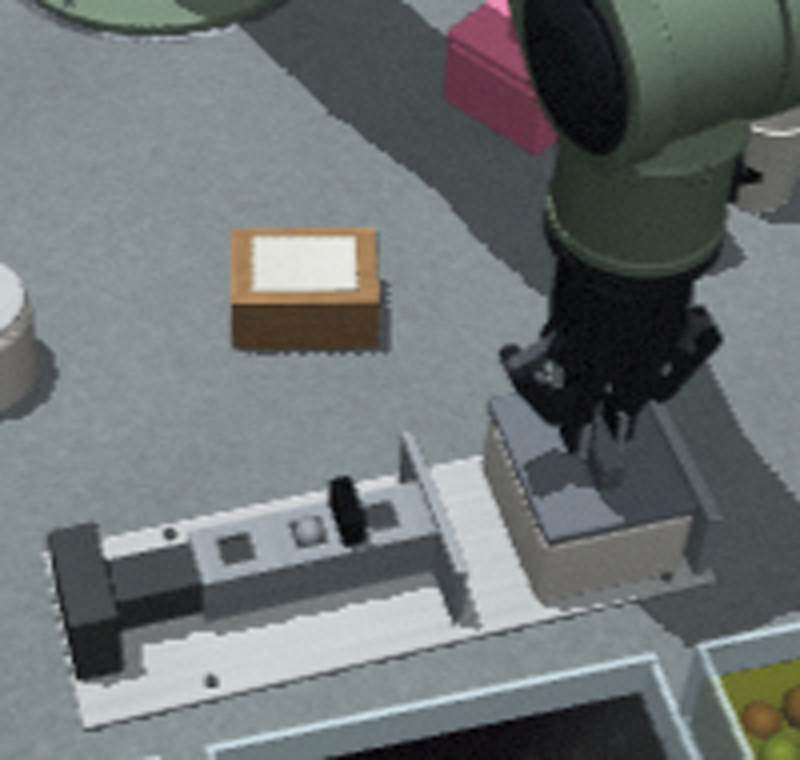

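View pics/d7.png

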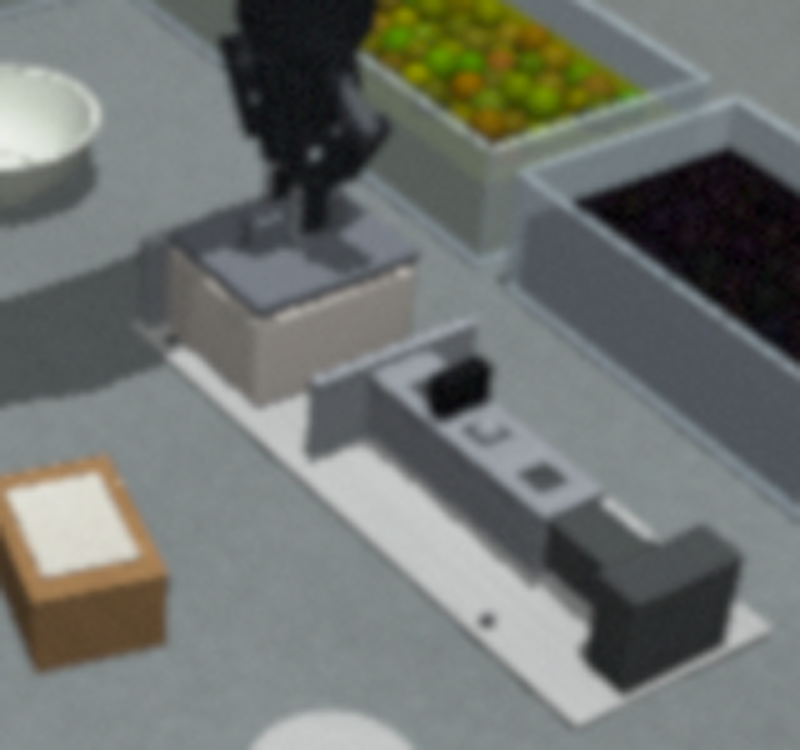

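>>> jog_arm(
  commands=[
    [1.5, 0, 0, 0, 0, 0],
    [1.5, 0, 0, 0, 0, 0],
    [0, 0, 0, 0, 0, 0],
  ],
)

```text
clock: 9.6
position: [0.6652, 0.1428, 0.0964]
tool_rot: [0.51, 1.568, 0.538]
force: [0.2, -0.2, -5.7]
grip_width: 0.0146
```

>>> jog_arm(
  commands=[
    [3, 0, 0, 0, 0, 0],
    [3, 0, 0, 0, 0, 0],
  ],
)

```text
clock: 9.8
position: [0.6657, 0.1422, 0.0955]
tool_rot: [0.447, 1.566, 0.473]
force: [-28.5, -3.6, 57.6]
grip_width: 0.0143
```

>>> jog_arm(
  commands=[
    [0, 0, 0, 0, 0, 0],
  ],
)

```text
clock: 9.9
position: [0.6659, 0.1423, 0.0965]
tool_rot: [0.435, 1.565, 0.461]
force: [0.4, 0.5, -6.8]
grip_width: 0.0146
```

>>> jog_arm(
  commands=[
    [0.5, 0, 0, 0, 0, 0],
    [0, 0, 0, 0, 0, 0],
    [0, 0, 0, 0, 0, 0],
    [0, 0, 0, 0, 0, 0],
    [0, 0, 0, 0, 0, 0],
  ],
  gripper=110,
)

```text
clock: 10.4
position: [0.6671, 0.1426, 0.0963]
tool_rot: [0.347, 1.562, 0.374]
force: [1.3, 0.5, -0.5]
grip_width: 0.0486
```

>>> jog_arm(
  commands=[
    [-10, 0, 0, 0, 0, 0],
    [-30, 0, 0, 0, 0, 0],
    [-40, 0, 0, 0, 0, 0],
    [-20, 0, 0, 0, 0, 0],
    [0, 0, 0, 0, 0, 0],
  ],
)

```text
clock: 10.9
position: [0.6661, 0.1421, 0.2016]
tool_rot: [0.342, 1.563, 0.368]
force: [-0.7, 0.1, 0.0]
grip_width: 0.0486
```

Run:
```python
from h import *
a=np.radians(91.7)
delta([.6676,-.038,.15],[np.cos(a),np.sin(a)])
s=observe();f=grab_frame('wrist');save('w8',f)
import pickle;pickle.dump((s,f),open('w8.pkl','wb'))
crop('s8',grab_frame('scene'),255,180,455,370,4)
```

```text
pos [0.6661 0.1421 0.2016] clock 10.9 F [-0.73  0.11  0.02] w 0.0486
toolx [ 0.007  0.003 -1.   ] tooly [-0.026  1.     0.002] toolz [1.    0.026 0.007]
shift mm [  51.1 -180.2   -3.6] rotvec [-0.0034  0.007  -0.0025]
```

View pics/w8.png

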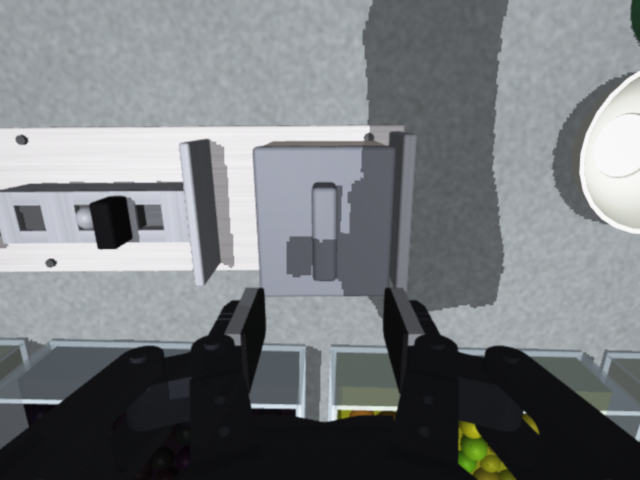

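View pics/s8.png

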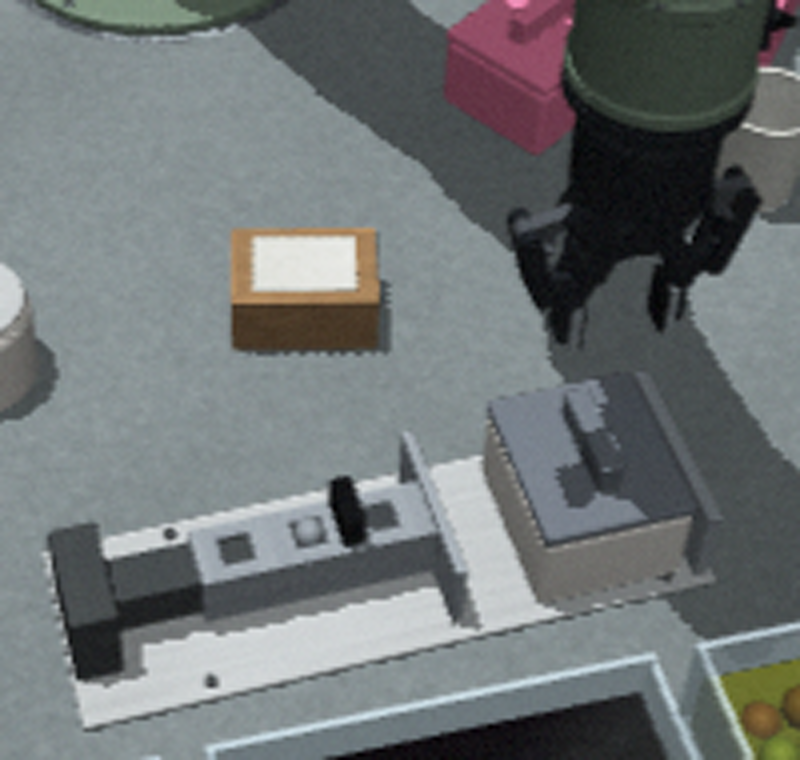

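>>> jog_arm(
  commands=[
    [0, -15, 0, 0, 0.003, 0],
    [0, -30, 0, 0, 0.003, 0],
    [5, -35, 0, 0, 0, 0],
    [10, -35, 0, 0, 0, 0],
    [15, -30, 0, 0, 0, 0],
    [15, -20, 0, 0, 0, 0],
    [10, -8, 0, 0, 0, 0],
    [0, 0, 0, 0, 0, 0],
  ],
  gripper=255,
)

```text
clock: 11.8
position: [0.6645, -0.0439, 0.1333]
tool_rot: [-3.081, 1.556, -3.056]
force: [0.5, 1.0, -0.4]
grip_width: 0.0003
```

Run:
```python
from h import *
a=np.radians(91.7)
delta([.6676,-.0375,.12],[np.cos(a),np.sin(a)])
s=observe();f=grab_frame('wrist');save('w9',f)
import pickle;pickle.dump((s,f),open('w9.pkl','wb'))
crop('s9',grab_frame('scene'),255,200,455,350,4)
crop('d9',grab_frame('side'),310,140,470,290,5)
```

```text
pos [ 0.6645 -0.0439  0.1333] clock 11.8 F [ 0.48  1.01 -0.42] w 0.0003
toolx [-0.015 -0.001 -1.   ] tooly [-0.025  1.    -0.001] toolz [ 1.     0.025 -0.015]
shift mm [13.2  6.3  3.4] rotvec [-0.0044 -0.0151  0.0009]
```

View pics/w9.png

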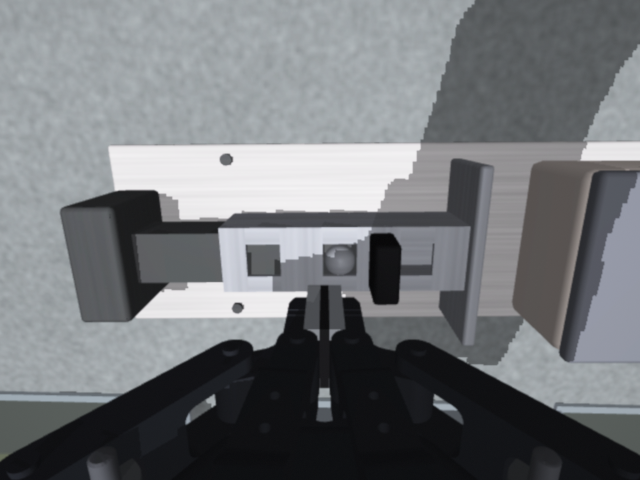

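View pics/s9.png

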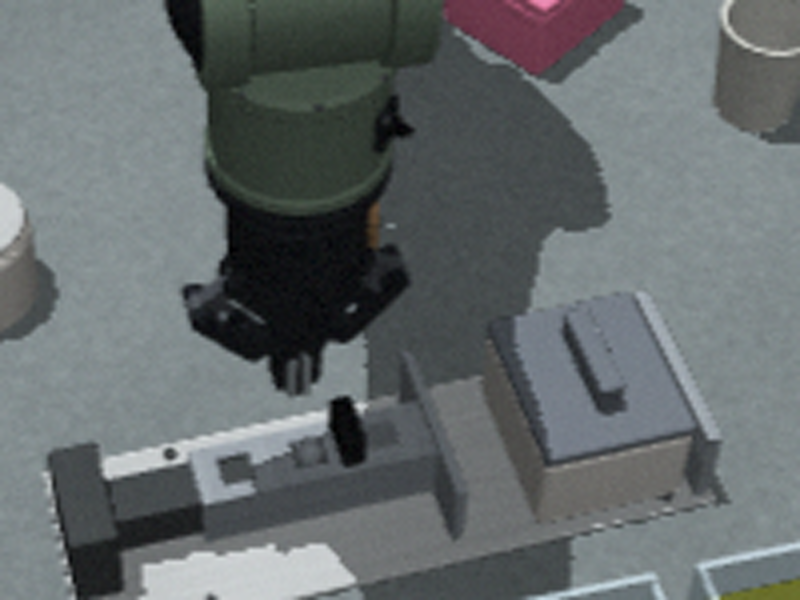

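View pics/d9.png

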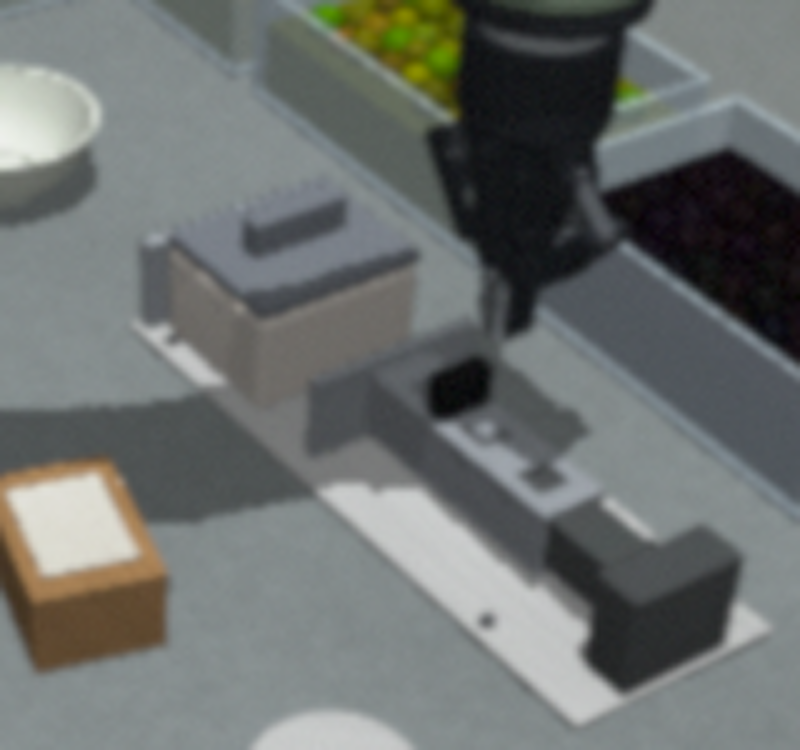

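Run:
```python
from h import *
print(observe()['qpos'].round(3))
import pickle
s,f=pickle.load(open('w9.pkl','rb'));C=cam('wrist',s)
crop('w9c',f,200,190,500,340,2.66)
# tub & fence etc quick
print('pin onz',onz(C,(340,257),.063).round(4),'tab top face L',onz(C,(376,249),.082).round(4), onz(C,(380,300),.082).round(4))
```

```text
[-0.103  0.715  0.12   1.561 -0.102  0.883  1.653]
pin onz [ 0.6635 -0.0352  0.063 ] tab top face L [ 0.6522 -0.0179  0.082 ] [ 0.6806 -0.0141  0.082 ]
```

View pics/w9c.png

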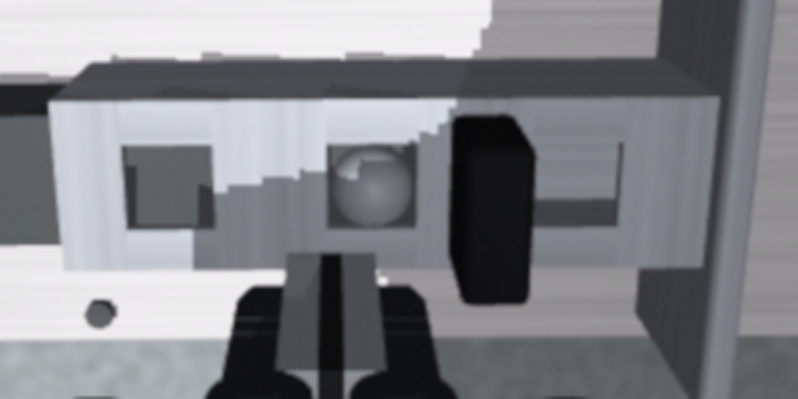

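>>> jog_arm(
  commands=[
    [0, 0, 0, 0.08, 0, 0],
    [0, 0, 0, 0.14, 0, 0],
    [0, 0, 0, 0.14, 0, 0],
    [0, 0, 0, 0.14, 0, 0],
    [0, 0, 0, 0.14, 0, 0],
    [0, 0, 0, 0.14, 0, 0],
    [0, 0, 0, 0.14, 0, 0],
    [0, 0, 0, 0.14, 0, 0],
    [0, 0, 0, 0.14, 0, 0],
    [0, 0, 0, 0.14, 0, 0],
    [0, 0, 0, 0.14, 0, 0],
    [0, 0, 0, 0.08, 0, 0],
    [0, 0, 0, 0, 0, 0],
  ],
)

```text
clock: 13.25
position: [0.6719, -0.0152, 0.1462]
tool_rot: [2.883, 1.558, 1.315]
force: [0.2, -0.0, -0.5]
grip_width: -0.0001
```

Run:
```python
from h import *
a=np.radians(1.7)
delta([.666,-.0345,.085],[np.cos(a),np.sin(a)])
s=observe();f=grab_frame('wrist');save('w10',f)
import pickle;pickle.dump((s,f),open('w10.pkl','wb'))
print(s['qpos'].round(2))
```

```text
pos [ 0.6719 -0.0152  0.1462] clock 13.25 F [ 0.23 -0.02 -0.45] w -0.0001
toolx [ 0.003  0.012 -1.   ] tooly [1.    0.003 0.003] toolz [ 0.004 -1.    -0.012]
shift mm [61.  -6.2 20. ] rotvec [-0.0262 -0.0123 -0.0034]
[-0.38  0.77  0.54  1.57 -0.48  0.93  0.32]
```

View pics/w10.png

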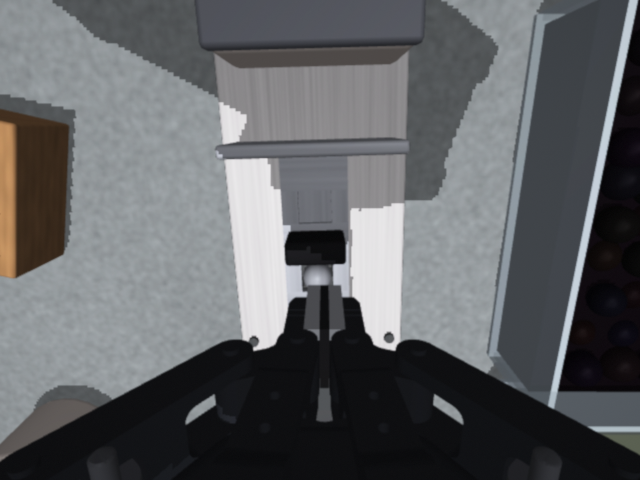

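Run:
```python
from h import *
import pickle
s,f=pickle.load(open('w10.pkl','rb'));C=cam('wrist',s)
crop('w10c',f,260,180,380,310,5)
print('pin',onz(C,(317,274),.062).round(4),'tab pin-side top edge',onz(C,(287,264),.082).round(4),onz(C,(344,263),.082).round(4))
```

```text
pin [ 0.6679 -0.0307  0.062 ] tab pin-side top edge [ 0.6516 -0.0168  0.082 ] [ 0.6831 -0.0162  0.082 ]
```

View pics/w10c.png

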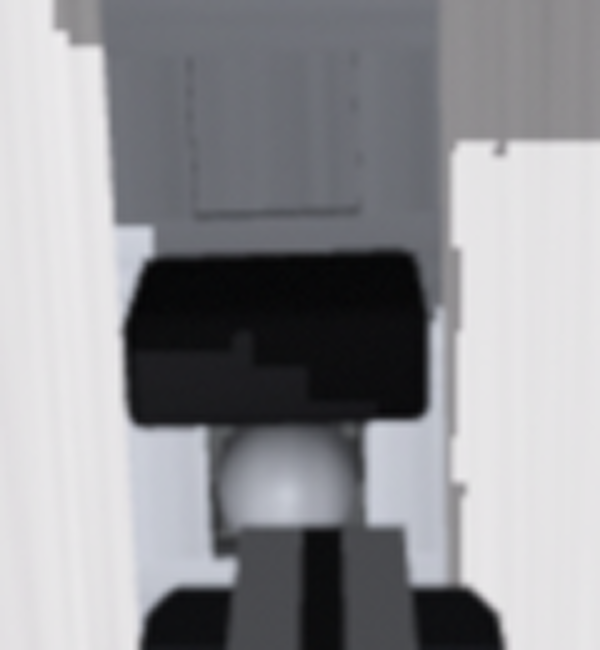

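>>> jog_arm(
  commands=[
    [5, -3, 10, -0.013, -0.006, 0],
    [15, -2, 9, -0.013, -0.006, 0],
    [15, 0, 2, 0, 0, 0],
    [8, 0, 0, 0, 0, 0],
    [0, 0, 0, 0, 0, 0],
  ],
)

```text
clock: 13.8
position: [0.6674, -0.0361, 0.1013]
tool_rot: [1.75, 1.566, 0.225]
force: [0.1, 0.8, 0.2]
grip_width: -0.0002
```

Run:
```python
from h import *
a=np.radians(1.7)
delta([.667,-.0345,.08],[np.cos(a),np.sin(a)])
```

```text
pos [ 0.6674 -0.0361  0.1013] clock 13.8 F [0.07 0.82 0.21] w -0.0002
toolx [ 0.005  0.001 -1.   ] tooly [0.999 0.046 0.005] toolz [ 0.046 -0.999 -0.001]
shift mm [21.3 -0.4 -1.6] rotvec [ 0.0164 -0.001  -0.0051]
```

>>> jog_arm(
  commands=[
    [8, 0, 0, 0.015, 0, -0.004],
    [10, 0, 0, 0, 0, 0],
    [6, 0, 0, 0, 0, 0],
    [3, 0, 0, 0, 0, 0],
  ],
)

```text
clock: 14.2
position: [0.6682, -0.0356, 0.0729]
tool_rot: [2.078, 1.568, 0.538]
force: [-0.4, -0.4, 2.6]
grip_width: -0.0004
```

>>> jog_arm(
  commands=[
    [3, 0, 0, 0, 0, 0],
    [3, 0, 0, 0, 0, 0],
    [1, 0, 0, 0, 0, 0],
  ],
)

```text
clock: 14.5
position: [0.6683, -0.0357, 0.0657]
tool_rot: [2.044, 1.568, 0.504]
force: [-3.3, 0.8, 8.0]
grip_width: -0.0005
```

>>> jog_arm(
  commands=[
    [0.4, 0, -3, 0, 0, 0],
    [0.4, 0, -3, 0, 0, 0],
  ],
)

```text
clock: 14.7
position: [0.6685, -0.0317, 0.0657]
tool_rot: [1.285, 1.567, -0.257]
force: [-2.2, -4.2, 6.8]
grip_width: -0.0002
```

>>> jog_arm(
  commands=[
    [0.4, 0, -3, 0, 0, 0],
    [0.4, 0, -3, 0, 0, 0],
  ],
)

```text
clock: 14.9
position: [0.6687, -0.0282, 0.0658]
tool_rot: [0.918, 1.564, -0.625]
force: [-2.2, -5.3, 4.3]
grip_width: 0.0002
```

>>> jog_arm(
  commands=[
    [1, 0, -3, 0, 0, 0],
    [0.8, 0, -3, 0, 0, 0],
  ],
)

```text
clock: 15.1
position: [0.6687, -0.026, 0.0654]
tool_rot: [0.677, 1.56, -0.869]
force: [-4.6, -10.0, 11.2]
grip_width: -0.0
```

>>> jog_arm(
  commands=[
    [0.5, 0, -4, 0, 0, 0],
    [0.5, 0, -4, 0, 0, 0],
  ],
)

```text
clock: 15.3
position: [0.6685, -0.0217, 0.0656]
tool_rot: [0.558, 1.556, -0.99]
force: [-3.3, -5.8, 6.3]
grip_width: -0.0003
```

Run:
```python
from h import *
s=observe();f=grab_frame('wrist');save('w11',f)
crop('s11',grab_frame('scene'),265,220,445,360,4.4)
delta([.667,-.0345,.08],[1,.03])
```

```text
pos [ 0.6685 -0.0207  0.0655] clock 15.4 F [-2.54 -2.53  6.99] w 0.0001
toolx [ 0.008 -0.011 -1.   ] tooly [1.    0.024 0.007] toolz [ 0.024 -1.     0.011]
shift mm [-14.3  -1.7  13.9] rotvec [-0.0063  0.0113 -0.0074]
```

View pics/w11.png

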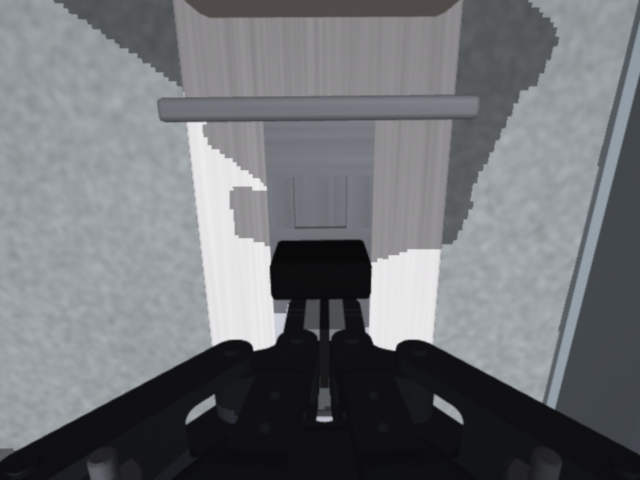

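View pics/s11.png

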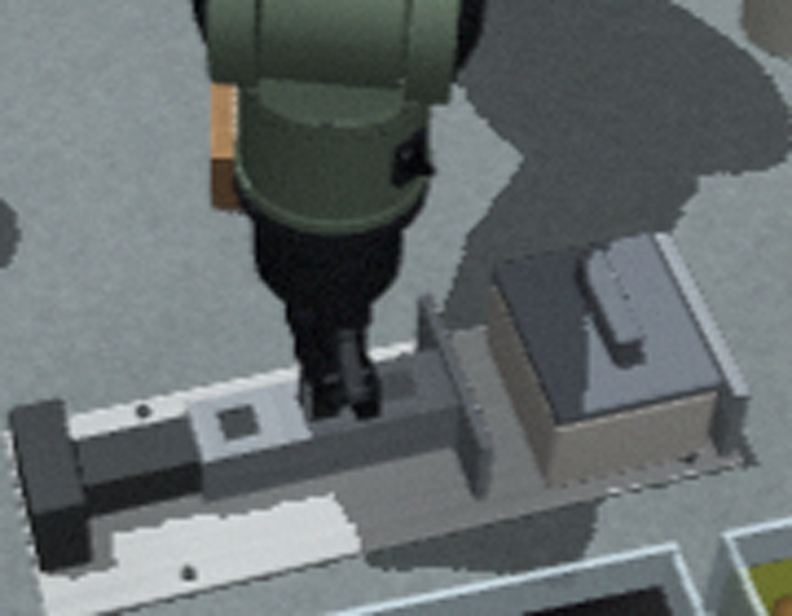

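>>> jog_arm(
  commands=[
    [-1, 0, -5, 0, 0.005, 0],
    [-1, 0, -5, 0, 0.005, 0],
    [0, 0, -5, 0, 0, 0],
    [0, 0, -5, 0, 0, 0],
    [0, 0, -5, 0, 0, 0],
  ],
)

```text
clock: 15.9
position: [0.6679, 0.0007, 0.068]
tool_rot: [0.964, 1.56, -0.586]
force: [-0.1, -7.4, 0.9]
grip_width: 0.0004
```

>>> jog_arm(
  commands=[
    [0, 0, -4, 0, 0, 0],
    [0, 0, -4, 0, 0, 0],
    [0, 0, -3, 0, 0, 0],
  ],
)

```text
clock: 16.2
position: [0.6675, 0.0115, 0.0679]
tool_rot: [0.854, 1.559, -0.697]
force: [-0.8, -1.1, 0.8]
grip_width: 0.0
```

>>> jog_arm(
  commands=[
    [0, 0, -3, 0, 0, 0],
    [0, 0, -2, 0, 0, 0],
  ],
)

```text
clock: 16.4
position: [0.6674, 0.0175, 0.0678]
tool_rot: [0.876, 1.56, -0.674]
force: [-0.6, -9.8, 2.3]
grip_width: -0.0001
```

>>> jog_arm(
  commands=[
    [0, 0, -2, 0, 0, 0],
  ],
)

```text
clock: 16.5
position: [0.6674, 0.0178, 0.0678]
tool_rot: [0.745, 1.558, -0.806]
force: [-0.0, -17.3, -0.8]
grip_width: -0.0001
```

Run:
```python
from h import *
s=observe();print(s['position'],s['force'])
crop('s12',grab_frame('scene'),265,220,445,360,4.4)
crop('d12',grab_frame('side'),310,140,470,290,5)
```

```text
[0.66740592 0.017829   0.06781341] [-8.95329294e-03 -1.73452994e+01 -8.38263273e-01]
```

View pics/s12.png

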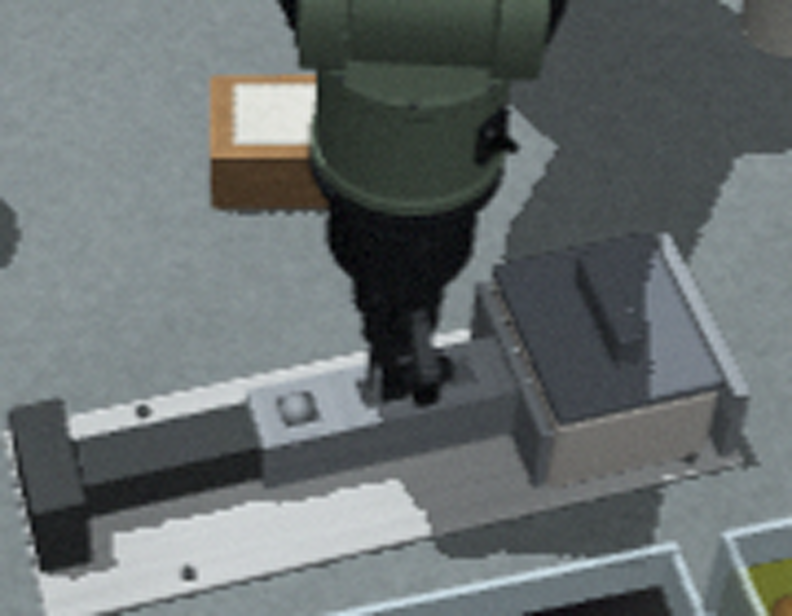

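View pics/d12.png

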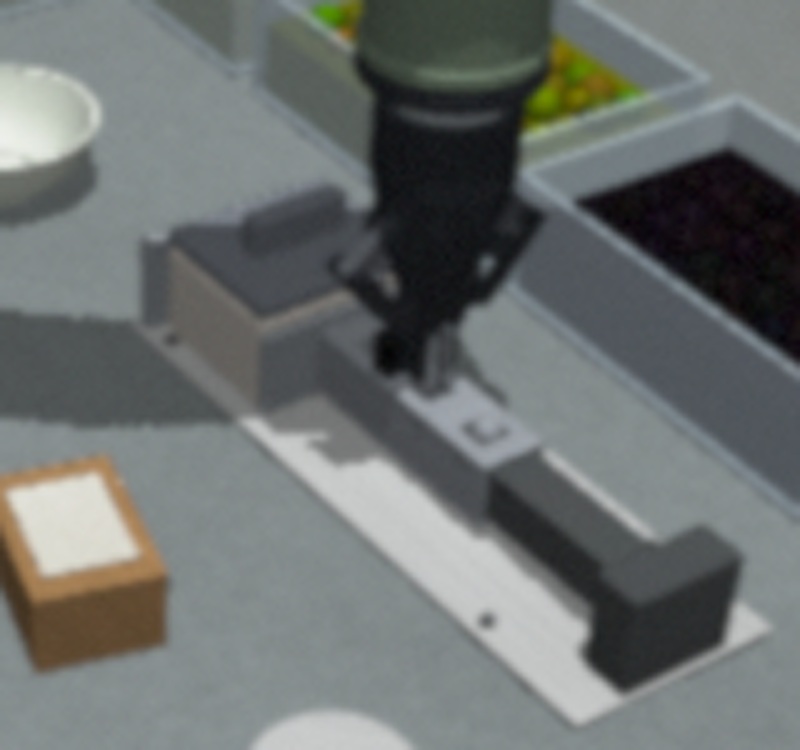

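>>> jog_arm(
  commands=[
    [0, 0, 3, 0, 0, 0],
    [-5, 0, 3, 0, 0, 0],
    [-25, 0, 0, 0, 0, 0],
    [-40, 0, 0, 0, 0, 0],
    [-40, 0, 0, 0, 0, 0],
    [-20, 0, 5, 0, 0, 0],
    [0, 0, 0, 0, 0, 0],
  ],
)

```text
clock: 17.3
position: [0.6659, 0.0086, 0.2034]
tool_rot: [0.764, 1.56, -0.787]
force: [-0.3, -0.5, 0.4]
grip_width: -0.0002
```

Run:
```python
from h import *
import pickle
s=observe();print(s['position'],s['force'],s['clock']);f=grab_frame('wrist');save('w13',f);pickle.dump((s,f),open('w13.pkl','wb'))
g=grab_frame('scene');save('s13f',g);crop('s13',g,265,220,445,360,4.4)
```

```text
[0.66593823 0.00858424 0.20343998] [-0.2575189  -0.50154218  0.365821  ] 17.3
```

View pics/w13.png

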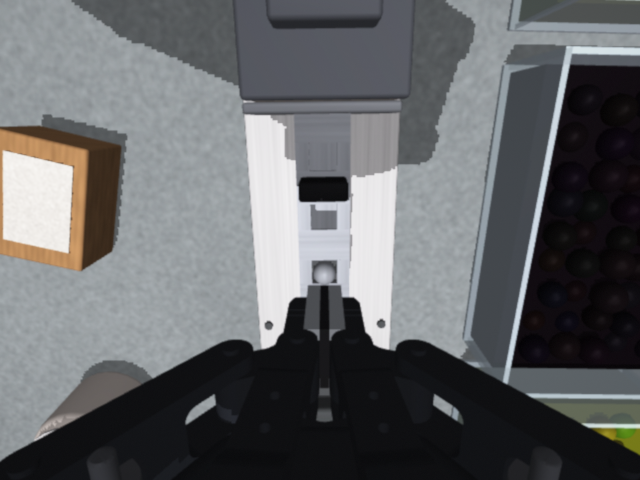

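View pics/s13.png

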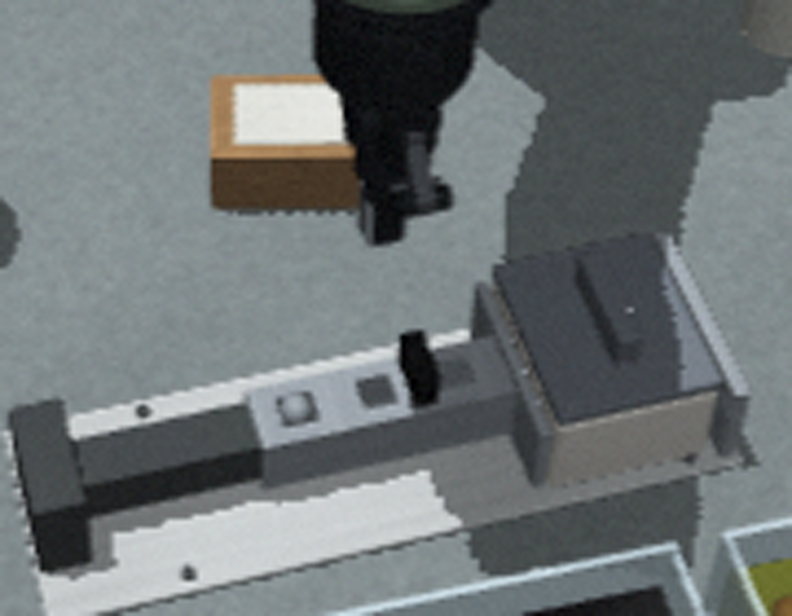

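View pics/s13f.png

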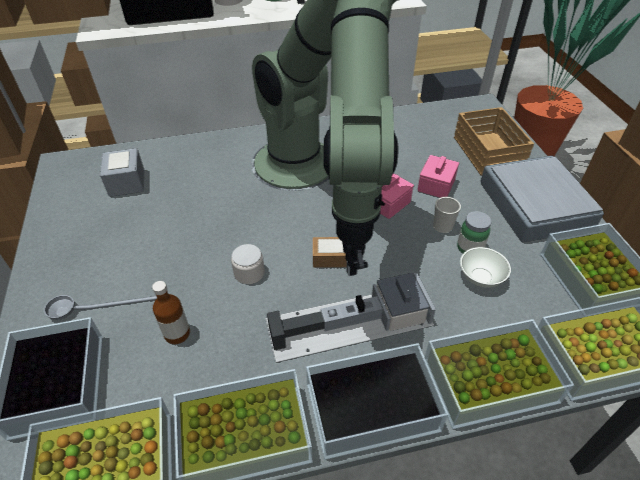

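Run:
```python
from workcell import *
print(bot.job_done())
```

```text
the job is handed in; nothing more can be done
None
```

The square tub is in the rack bay between fence and stop. The tube is one hole further towards it, locked by the pin, and I handed the job in at about 17.4 s of the 48 s.

- **Tub:** I gripped it by its bar, set it in the bay about 2 mm short of the closed bay's middle, squared to the rack to within about 0.2°, and let go.
- **Pin and tube:** I pressed the pin flush with the closed fingertips and pushed the thumb tab until the tube stopped dead. The push then rose to 17 N with no further movement.
- **Last checks:** After I backed off, the wrist and scene pictures showed the pin up in the next hole and the tub standing squarely between stop and fence. The wrist force was near zero and the arm was clear. The other things look unmoved in the scene picture, but I compared them only by eye.
- **What disagreed:**
  - The side camera put the rack up to about 5 mm from where the other cameras did, so I relied on the wrist fits, which put the fence within 1 mm of its stated place.
  - While I was setting the tub down, the wrist force briefly reached about 64 N (limit 120 N) as it bottomed, and I backed off at once.

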